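# Set a sample panel on the sloped rest in the finishing hood

## Task

Raise the slatted shutter of the little finishing hood until it has gone right over and stays open by itself. Then take the oblong sample panel from the bench and lean it on the sloped rest inside: long way up the slope, raised face outwards, back flat on the slope, lower end down on the ledge, centred and square. Let go, and leave the square offcut, the tin, the bottle and the cup where they are.

Things in the scene. Friction and masses are not known exactly. Their poses are not given: they have to be found in the camera images.
- hood: Fixed wooden finishing hood; origin under its middle, on the bench; x from its front to its back, y across, z up. Base board 380 (x) x 290 (y) x 12 mm. Two curved side tracks, 10 mm thick, 22 mm deep, at y = +-135 mm (260 mm clear between), follow an arc of 170 mm radius about the shutter axis from the base at the front over the top (281 mm high) to the back.
- shutter_axis (a point): Centre line of the shutter's arc: 100 mm above the bench, above the hood's origin; the shutter turns about the hood's y axis through this point.
- shutter (a joint): Turn of the slatted wooden shutter, rad: 0 closed, 1.66 open at its stop. An arc of slats, radius 170, 254 wide, 8 thick, over the hood's front; opening (positive about hood y) takes its lower edge up and over backwards, to 65 degrees above level. 0.4 kg, little friction: let go below about 1.1 it falls shut, above that it runs on to the stop and stays.
- shutter_grip (a point): Centre of the shutter's handle: a dark steel round bar, 16 mm thick, 40 mm long along hood y, 205 mm from the shutter axis, 31 mm clear of the slats, on one stem 14 mm wide at its middle. Closed, it stands in front of the axis, 20 degrees above its level (70 mm higher), and moves up on an arc. Pinched end to end, it pivots between the fingers as the shutter turns.
- rest: Sloped rest inside the hood: a fixed plywood strip 44 mm wide, 100 long, 10 thick, facing the front, 40 degrees from level. Origin in the corner of slope and ledge, at mid-width: x up the slope, y across, z out of the slope. The ledge, 44 wide, 10 thick, stands 16 mm out of the slope. Free air either side of the strip. In the hood's frame: origin at x -117, y 0, z 44 mm.
- panel_center (a point): Centre of the loose oblong wooden sample panel, 110 (x) x 64 (y) x 20 (z) mm: a board 16 mm thick with straight edges and, on its +z face, a raised field 84 x 38, 4 mm high; about 0.09 kg. Starts flat on the bench, raised face up. Well placed, its centre lies at x 55, y 0, z 10 mm in the rest's frame.
- offcut: Loose square wooden offcut, 80 x 80 x 18 mm, plain; origin at its underside. Not needed: leave it.
- tin: Loose flat steel tin, 64 mm across, 45 mm high; origin at its underside. Leave it.
- glue: Loose white bottle, 56 mm across, 160 mm high; origin at its underside. Leave it.
- pencil_cup: Loose white cup, 76 mm across, 90 mm high; origin at its underside. Leave it.
Mind the look-alikes: they are no part of the job. Leave any green or turquoise look-alike of the part that bears panel_center alone.

How it is judged:
On the way, in this order (a step that is already met when the one before it is completed fails the run):
1. the shutter is fully raised (value of joint shutter above 1.5 rad), for 0.3 s.
2. the panel leans on the rest (x of panel_center in the frame of rest between 0.05 and 0.061 m and y of panel_center in the frame of rest between -0.015 and 0.015 m and z of panel_center in the frame of rest between 0.006 and 0.014 m and angle between the x axis of panel_center and the x axis of rest, either way round below 0.12 rad and angle between the z axis of panel_center and the z axis of rest, either way round below 0.1 rad and angle between panel_center's own z axis and vertical below 1.2 rad), for 0.2 s.
At the end, for the whole second after the job is handed in: Shutter over 1.5 rad open; panel released and still on the rest, raised face out, long axis within 0.12 rad of up-slope, back within 0.10 rad of flat, centre 50-61 mm up from the ledge corner, within 15 mm of mid-width, 6-14 mm out of the slope (all of step 2 and value of joint shutter above 1.5 rad and contact force between panel and the fingers below 0.05 N and linear speed of panel below 0.02 m/s); the robot touches nothing.
It fails at once if the square offcut is moved by more than 30 mm (distance of offcut from where it was at the start of the episode above 0.03 m).
It fails at once if the flat tin is moved by more than 30 mm (distance of tin from where it was at the start of the episode above 0.03 m).
It fails at once if the bottle is moved by more than 30 mm (distance of glue from where it was at the start of the episode above 0.03 m).
It fails at once if the cup is moved by more than 30 mm (distance of pencil_cup from where it was at the start of the episode above 0.03 m).
It also fails if it takes over 67 s, if anything falls off the work surface, if the arm or the gripper's body presses on something with over 40 N, if the wrist force passes 120 N, or if a joint passes its speed limit or range.

## Robot

A 7-joint arm with a two-finger parallel gripper is mounted at the origin on the work surface. World frame = base frame: x ahead of the robot, y to its left, z up, the work surface at z = 0. Lengths are in m, angles in rad, forces in N, time in s.
With the tool pointing down it reaches from about 0.425 to 0.875 m from the base axis. Payload 4.7 kg.
Tool frame: the origin (TCP) lies on the centre line of the jaws, within the pads' length; the fingertips stand 22 mm ahead of it and the grasp point (between the pads) lies 3 mm ahead of it (ctrl.tcp_to_tips is the z of the fingertips in the tool frame, in m); z points along the fingers, y is the direction in which the jaws open and shut (so a half turn about z gives the same grasp; the last joint's range is limited). The gripper opens to 87 mm and grips with 3 to 60 N. Pads are 19 mm wide; open, the fingers measure 117 mm over their backs; the gripper's body (75 mm by 190 mm) begins 51 mm behind the grasp point.
Start: joints at [1.193, 0.321, -0.07, 1.45, 0.023, 1.371, -0.057], TCP at [0.248, -0.601, 0.214] pointing down, gripper open.
Joint ranges: [-2.86, 2.86], [-0.3, 2.09], [-1.38, 1.24], [0.06, 2.45], [-1.56, 4.7], [0.09, 2.05], [-2.69, 2.69]. Speed limits (rad/s): [2.57, 2.57, 3.14, 3.14, 3.14, 3.14, 3.14].

## Interface

Orientations are given as a rotation vector (axis times angle).
In Python, from bench import ctrl, cams gives the robot as it stands.
- The arm moves only by the tool move_arm, never from a script. Its argument "deltas" is a list of rows, each an object with "linear": the shift along the tool's x, y, z as a fraction of full scale, a list of three; "turn": the turn, a rotation vector about the tool's x, y, z as a fraction of full scale, a list of three; "claw": the closure, from 0 (fully open) to 1 (shut). In form: [{"linear": [tx, ty, tz], "turn": [wx, wy, wz], "claw": claw}, ...]. A call has 1 to 20 rows; each row shifts and turns the commanded pose from where the row before left it, along the tool's axes as they then stand; what a row does not reach is not made up. Full scale, the value 1, is 0.03 m for a shift and 4 degrees for a turn. A row lasts 1/12 s, in which the tool goes at most 41.7 mm and 7.16 degrees, less where a joint would pass 70% of its speed; a pose out of reach is approached as far as the arm can. A call with a number of a shift or a turn outside -1 to 1 is refused whole. A call with a gripper value outside its range is refused whole. The fingers move at their own pace and stop on an object; "grip_force" is the grip in N (left out, the last holds). Time passes only in rows, so rows that do not move let the fingers close. It gives the time, the measured TCP pose, the force and the opening at its end, in the units of the state.
- ctrl.get_state(): the state, without advancing time (a new reading comes with each control period).
- cams.get_image(name): name is "scene" or "top"; returns a dict with "image" (384x512x3 uint8, red, green, blue), "K" (3x3 intrinsics, pixels), "k1" (the pictures are not rectified: a ray, as slopes to the right and down, at radius r is drawn at 1 + k1 r^2 times it, then the intrinsics apply), "world_from_camera" (4x4, takes a point from camera to world coordinates). Camera axes: x right, y down, z forward; pixel columns grow to the right and rows downward; lengths in m; the calibration is good to about 2 mm. A picture is of the moment at which its call begins. There is no depth.
- ctrl.close_job(): hands the job in, once; it reports no verdict.
The state is a dict: "time": time; "joint_positions": joint angles; "qd": joint speeds; "joint_torque": joint torques, N m; "position": TCP position; "tool_rot": TCP orientation; "ft_force": force on the tool from outside, world axes, zero at the start; "torque": the same for the moment, N m; "grip_width": opening from 0.0 (shut) to 1.0 (fully open).
Only numpy, scipy, OpenCV 4.12 (cv2) and the standard library are available. Lean on these libraries where they do the work, as an engineer would, in place of code of your own. Each camera call takes 0.05 s, during which the arm holds its last target. There are 200 camera calls.

## Working session

There is one attempt and no reset: what is moved stays moved. The work goes in short steps, Python scripts to look and compute and a tool call to move; the robot and the scene stay as the last step left them, time stands still between calls to the robot, and variables do not carry over. Pictures are saved under pics/ and viewed, about 8 in all and at most 12, crops included, and the job is handed in when it is done.

Besides the shell and the picture viewer there is one more tool, called after "Emit:" as name([rows], argument=value, ...), one row to a line, values as JSON. move_arm: Moves the arm, as the interface text tells. Shift numbers are shares of 0.03 m and turn numbers shares of 4 degrees, none past 1 either way. Its arguments: {"type":"object","properties":{"deltas":{"type":"array"},"grip_force":{"type":"number"}},"required":["deltas"]}

```bash
mkdir -p pics; ls
python3 - <<'E'
from bench import ctrl,cams
import cv2,numpy as np
np.set_printoptions(precision=4,suppress=True)
s=ctrl.get_state();print(s)
print(ctrl.tcp_to_tips)
for n in("scene","top"):
    d=cams.get_image(n);cv2.imwrite(f"pics/{n}0.png",d["image"][:,:,::-1])
    print(n,d["K"],d["k1"],d["world_from_camera"])
E
```

```text
pics
{'time': 0.0, 'joint_positions': array([ 1.1931,  0.3218, -0.0701,  1.4517,  0.0226,  1.3708, -0.0569]), 'qd': array([-0.0007,  0.0007,  0.0009, -0.0005,  0.0009,  0.0008, -0.0003]), 'joint_torque': array([  0.0005, -49.1294,  -0.4036, -31.2536,  -0.0638,   0.0437,
         0.0002]), 'position': array([ 0.2479, -0.6002,  0.2125]), 'tool_rot': array([-3.0797, -0.6113,  0.0008]), 'ft_force': array([-0.2564, -0.032 ,  0.1165]), 'torque': array([-0.0325, -0.0135,  0.0044]), 'grip_width': 1.0006305070074897}
0.022
scene [[394.272    0.     256.1439]
 [  0.     394.272  191.0824]
 [  0.       0.       1.    ]] -0.04690876629694518 [[-0.5312  0.5859 -0.6119  1.2273]
 [ 0.8472  0.358  -0.3926  0.3319]
 [-0.011  -0.727  -0.6866  0.9512]
 [ 0.      0.      0.      1.    ]]
top [[392.855    0.     255.7139]
 [  0.     392.855  196.7206]
 [  0.       0.       1.    ]] -0.1311713158546639 [[ 0.0287 -0.9966  0.077   0.4269]
 [-0.9995 -0.0277  0.0149 -0.13  ]
 [-0.0127 -0.0773 -0.9969  1.2283]
 [ 0.      0.      0.      1.    ]]
```

View pics/scene0.png

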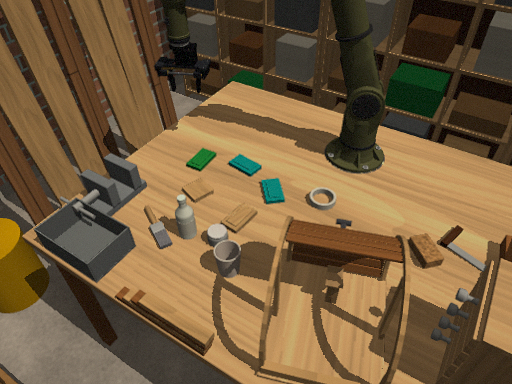

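View pics/top0.png

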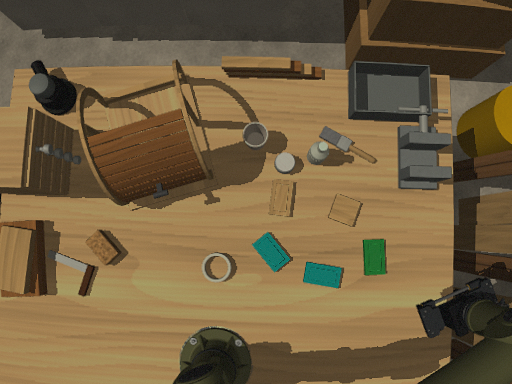

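```bash
cat > h.py <<'E'
import numpy as np,cv2
from bench import ctrl,cams
np.set_printoptions(precision=4,suppress=True)
def ray(d,uv):
    K=d["K"];k=d["k1"]
    p=cv2.undistortPoints(np.array([[uv]],float),K,np.array([k,0,0,0,0.]))[0,0]
    T=d["world_from_camera"];v=T[:3,:3]@np.array([p[0],p[1],1]);return T[:3,3],v
def plane(d,uv,z):
    o,v=ray(d,uv);return o+v*(z-o[2])/v[2]
def tri(d1,u1,d2,u2):
    o1,v1=ray(d1,u1);o2,v2=ray(d2,u2)
    t=np.linalg.lstsq(np.c_[v1,-v2],o2-o1,rcond=None)[0]
    a,b=o1+v1*t[0],o2+v2*t[1];return (a+b)/2,np.linalg.norm(a-b)
def proj(d,P):
    T=np.linalg.inv(d["world_from_camera"]);P=np.atleast_2d(P)@T[:3,:3].T+T[:3,3]
    return cv2.projectPoints(P,np.zeros(3),np.zeros(3),d["K"],np.array([d["k1"],0,0,0,0.]))[0][:,0]
E
python3 - <<'E'
import cv2,numpy as np
t=cv2.imread('pics/top0.png');s=cv2.imread('pics/scene0.png')
a=cv2.resize(t[165:235,255:375],None,fx=4,fy=4,interpolation=cv2.INTER_CUBIC) #480x280
b=cv2.resize(t[165:235,115:215],None,fx=3.2,fy=4,interpolation=cv2.INTER_CUBIC)#320x280
c=cv2.resize(s[165:245,175:295],None,fx=4,fy=4,interpolation=cv2.INTER_CUBIC)[:320]
e=cv2.resize(s[205:285,270:414],None,fx=2.2222,fy=4,interpolation=cv2.INTER_CUBIC)[:320,:320]
cv2.imwrite('pics/crop1.png',np.vstack([np.hstack([a,b]),np.hstack([c,e])]))
E
```

```text
(no output)
```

View pics/crop1.png

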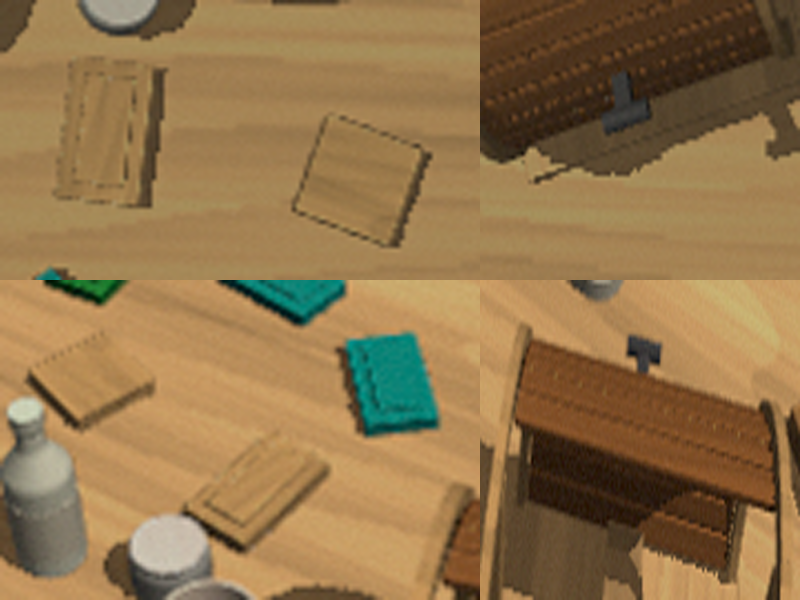

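Run:
```python
import cv2,numpy as np
t=cv2.imread('pics/top0.png');s=cv2.imread('pics/scene0.png')
a=cv2.resize(t[50:215,70:230],None,fx=3.6,fy=3.6,interpolation=cv2.INTER_CUBIC)[:,:400*1]
a=cv2.resize(t[55:215,72:222],(400,427),interpolation=cv2.INTER_CUBIC)
c=cv2.resize(s[212:372,258:408],(400,427),interpolation=cv2.INTER_CUBIC)
cv2.imwrite('pics/crop2.png',np.hstack([a,c]))
```

```text
(no output)
```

View pics/crop2.png

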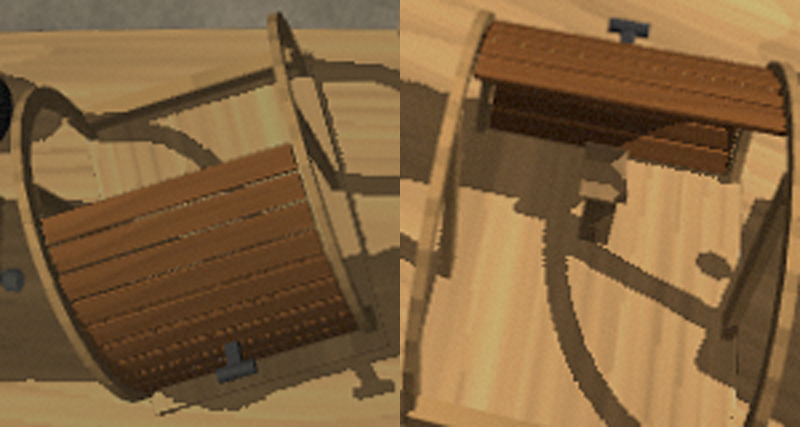

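```bash
cat >> h.py <<'E'
def hood(c,yaw):
    # R from hood to world
    R=np.array([[np.cos(yaw),-np.sin(yaw),0],[np.sin(yaw),np.cos(yaw),0],[0,0,1]]);return R,np.array([c[0],c[1],0])
E
python3 - <<'E'
from h import *
dt=cams.get_image("top");ds=cams.get_image("scene")
f=400/150
T=lambda x,y:((x+.5)/f-.5+72,(y+.5)/f-.5+55)
S=lambda x,y:((x+.5)/f-.5+258,(y+.5)/f-.5+212)
P={}
for n,a,b in[("edgeL",(44,219),(382,133)),("edgeR",(292,145),(75,78)),("hL",(219,376),(247,33)),("hR",(256,366),(211,24))]:
    P[n],e=tri(dt,T(*a),ds,S(*b));print(n,P[n],e)
for a,b in(("edgeR","edgeL"),("hR","hL")):
    v=P[b]-P[a];print(np.linalg.norm(v),np.degrees(np.arctan2(-v[0],v[1])))
# panel
q=[plane(dt,((x+.5)/4-.5+255,(y+.5)/4-.5+165),.016) for x,y in[(70,58),(151,65),(135,205),(55,197)]]
print(np.array(q)); q=np.array(q)
for i in range(4):print(np.linalg.norm(q[i]-q[i-1]))
v=q[0]+q[1]-q[2]-q[3];print("panel c",q.mean(0),"yaw long",np.degrees(np.arctan2(v[1],v[0])))
# offcut top .018
q=np.array([plane(dt,((x+.5)/4-.5+255,(y+.5)/4-.5+165),.018) for x,y in[(330,113),(428,152),(392,245),(293,210)]]);print("off",q,[np.linalg.norm(q[i]-q[i-1]) for i in range(4)])
for n,uv,z in(("tin",(285,161),.045),("cup",(256,133),.09),("glue",(320,148),.16)):print(n,plane(dt,uv,z))
E
```

```text
edgeL [0.6433 0.3194 0.2683] 0.0008629519167117627
edgeR [0.7188 0.0811 0.2644] 0.00229306492430257
hL [0.5043 0.1652 0.1656] 0.0013172157430453293
hR [0.5147 0.1284 0.1674] 0.002705032519549437
0.25006055316620934 17.58740754672329
0.03834390810926364 15.71423835292207
[[ 0.5767 -0.1613  0.016 ]
 [ 0.573  -0.2243  0.016 ]
 [ 0.4641 -0.2143  0.016 ]
 [ 0.4685 -0.1525  0.016 ]]
0.10854212938267759
0.06313064148805725
0.10939215352820775
0.0619972952964045
panel c [ 0.5206 -0.1881  0.016 ] yaw long -4.951981482516046
off [[ 0.5393 -0.3641  0.018 ]
 [ 0.5111 -0.4414  0.018 ]
 [ 0.4383 -0.4139  0.018 ]
 [ 0.4634 -0.3364  0.018 ]] [np.float64(0.08081937202541278), np.float64(0.08228444264472147), np.float64(0.07776153041671933), np.float64(0.08152839436965258)]
tin [ 0.6298 -0.1984  0.045 ]
cup [ 0.7035 -0.1084  0.09  ]
glue [ 0.6493 -0.2878  0.16  ]
```

Run:
```python
from h import *
dt=cams.get_image("top");ds=cams.get_image("scene")
f=400/150
T=lambda x,y:((x+.5)/f-.5+72,(y+.5)/f-.5+55)
a,b=plane(dt,T(100,134),.012),plane(dt,T(270,75),.012);v=a-b;print(a,b,np.degrees(np.arctan2(-v[0],v[1])))
R,c=hood((.6934,.2041),np.radians(17.3))
print(R.T@(a-c),R.T@(b-c))
H=lambda p:np.atleast_2d(p)@R.T+c
ims=[]
for d,(u0,v0) in((dt,(72,55)),(ds,(258,212))):
    im=cv2.resize(d["image"][v0:v0+160,u0:u0+150,::-1],(400,427),interpolation=cv2.INTER_CUBIC)
    def line(P,col):
        p=proj(d,H(P));p=((p-[u0,v0]+.5)*f-.5);cv2.polylines(im,[np.round(p).astype(np.int32)],False,col,1)
    th=np.radians(np.arange(-30,211,5))
    for y in(-.13,.13):line(np.c_[-.181*np.cos(th),0*th+y,.1+.181*np.sin(th)],(255,255,0))
    line([[-.19,-.145,.012],[.19,-.145,.012],[.19,.145,.012],[-.19,.145,.012],[-.19,-.145,.012]],(0,255,0))
    line([[-.1926,-.02,.17],[-.1926,.02,.17]],(0,0,255))
    o=np.array([-.117,0,.044]);X=np.array([.766,0,.643])*.1;Y=np.array([0,.022,0]);
    line([o-Y,o+Y,o+X+Y,o+X-Y,o-Y],(255,0,255))
    ims.append(im)
cv2.imwrite('pics/ov.png',np.hstack(ims))
```

```text
[0.8083 0.3755 0.012 ] [0.8838 0.1672 0.012 ] 19.943919224795803
[0.1606 0.1295 0.012 ] [ 0.1709 -0.0918  0.012 ]
```

View pics/ov.png

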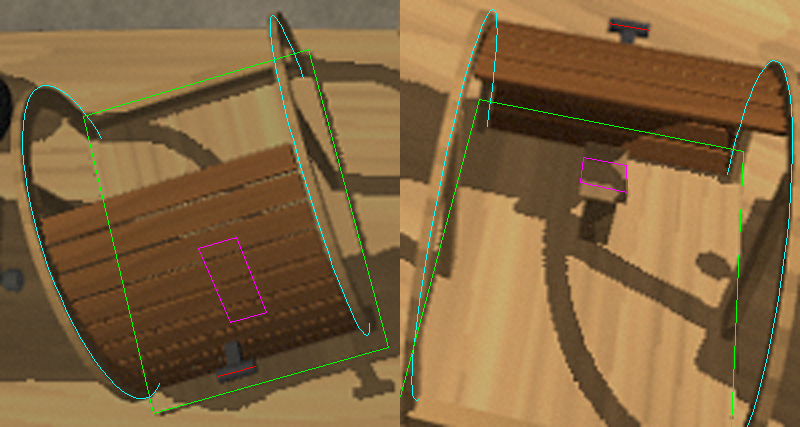

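```bash
cat >> h.py <<'E'
from scipy.spatial.transform import Rotation as Ro, Slerp
HR,HC=hood((.6934,.2041),np.radians(17.3))
Hw=lambda p:HR@np.array(p,float)+HC
def tool(z,y):
    z=np.array(z,float);z/=np.linalg.norm(z);y=np.array(y,float);y-=z*(y@z);y/=np.linalg.norm(y)
    return Ro.from_matrix(np.c_[np.cross(y,z),y,z])
def hoodtool(tilt): # tilt deg from down toward hood +x
    t=np.radians(tilt);return tool(HR@[np.sin(t),0,-np.cos(t)],HR@[0,SY,0])
SY=-1
def rows(way,p=None,r=None,dec=2):
    """way: list of (pos,Rot,nrows)"""
    if p is None:
        s=ctrl.get_state();p=s["position"];r=Ro.from_rotvec(s["tool_rot"])
    for P,Q,n in way:
        p0,r0=p,r;sl=Slerp([0,1],Ro.concatenate([r0,Q]))
        for k in range(1,n+1):
            tp=p0+(np.array(P)-p0)*k/n;tr=sl(k/n)
            l=np.round(r.inv().apply(tp-p)/.03,dec)+0.;w=np.round((r.inv()*tr).as_rotvec(degrees=True)/4,dec)+0.
            p=p+r.apply(l*.03);r=r*Ro.from_rotvec(w*4,degrees=True)
            print(k,l.tolist(),w.tolist(),"!" if max(abs(l).max(),abs(w).max())>1 else "")
        print("--",p)
E
python3 - <<'E'
from h import *
r=Ro.from_rotvec(ctrl.get_state()["tool_rot"]);print(r.as_matrix(), hoodtool(10).as_matrix())
Q=hoodtool(10);h=Hw([-.1926,0,.17]);z=Q.apply([0,0,1])
print(h)
rows([((.42,-.38,.36),Q,17),((.50,-.02,.38),Q,14),(h-z*.113,Q,9)])
E
```

```text
[[ 0.9242  0.3819 -0.0003]
 [ 0.3819 -0.9242  0.0005]
 [-0.0001 -0.0006 -1.    ]] [[ 0.9403  0.2974  0.1658]
 [ 0.2929 -0.9548  0.0516]
 [ 0.1736  0.     -0.9848]]
[0.5095 0.1468 0.17  ]
1 [0.48, -0.27, -0.29] [-0.01, 0.15, 0.08] 
2 [0.47, -0.27, -0.28] [0.0, 0.14, 0.07] 
3 [0.48, -0.28, -0.28] [-0.01, 0.15, 0.08] 
4 [0.49, -0.28, -0.27] [-0.01, 0.15, 0.07] 
5 [0.48, -0.28, -0.27] [-0.01, 0.15, 0.08] 
6 [0.48, -0.28, -0.26] [0.0, 0.14, 0.07] 
7 [0.49, -0.29, -0.26] [-0.01, 0.15, 0.08] 
8 [0.48, -0.29, -0.26] [-0.01, 0.15, 0.07] 
9 [0.49, -0.29, -0.25] [0.0, 0.14, 0.08] 
10 [0.49, -0.29, -0.24] [-0.01, 0.15, 0.08] 
11 [0.49, -0.3, -0.24] [-0.01, 0.15, 0.07] 
12 [0.49, -0.29, -0.24] [-0.01, 0.14, 0.08] 
13 [0.49, -0.3, -0.23] [0.0, 0.15, 0.07] 
14 [0.49, -0.31, -0.22] [-0.01, 0.15, 0.08] 
15 [0.49, -0.3, -0.22] [-0.01, 0.15, 0.07] 
16 [0.49, -0.31, -0.22] [0.0, 0.14, 0.08] 
17 [0.49, -0.31, -0.21] [-0.01, 0.15, 0.07] 
-- [ 0.4199 -0.3801  0.3601]
1 [0.44, -0.76, 0.03] [0.0, 0.0, 0.0] 
2 [0.44, -0.76, 0.03] [0.0, 0.0, 0.0] 
3 [0.44, -0.76, 0.03] [0.0, 0.0, 0.0] 
4 [0.44, -0.77, 0.03] [0.0, 0.0, 0.0] 
5 [0.43, -0.76, 0.03] [0.0, 0.0, 0.0] 
6 [0.44, -0.76, 0.03] [0.0, 0.0, 0.0] 
7 [0.44, -0.76, 0.02] [0.0, 0.0, 0.0] 
8 [0.44, -0.76, 0.03] [0.0, 0.0, 0.0] 
9 [0.44, -0.76, 0.03] [0.0, 0.0, 0.0] 
10 [0.44, -0.77, 0.03] [0.0, 0.0, 0.0] 
11 [0.44, -0.76, 0.03] [0.0, 0.0, 0.0] 
12 [0.44, -0.76, 0.03] [0.0, 0.0, 0.0] 
13 [0.44, -0.76, 0.03] [0.0, 0.0, 0.0] 
14 [0.43, -0.76, 0.03] [0.0, 0.0, 0.0] 
-- [ 0.4999 -0.0201  0.38  ]
1 [0.08, -0.58, 0.39] [0.0, 0.0, 0.0] 
2 [0.08, -0.58, 0.38] [0.0, 0.0, 0.0] 
3 [0.08, -0.58, 0.39] [0.0, 0.0, 0.0] 
4 [0.08, -0.58, 0.38] [0.0, 0.0, 0.0] 
5 [0.08, -0.58, 0.39] [0.0, 0.0, 0.0] 
6 [0.08, -0.58, 0.38] [0.0, 0.0, 0.0] 
7 [0.08, -0.58, 0.39] [0.0, 0.0, 0.0] 
8 [0.08, -0.58, 0.38] [0.0, 0.0, 0.0] 
9 [0.08, -0.58, 0.39] [0.0, 0.0, 0.0] 
-- [0.4909 0.1411 0.2812]
```

Emit:
move_arm([
  {"linear":[0.48,-0.27,-0.28],"turn":[0,0.15,0.08],"claw":0},
  {"linear":[0.48,-0.28,-0.28],"turn":[0,0.15,0.07],"claw":0},
  {"linear":[0.48,-0.28,-0.28],"turn":[0,0.15,0.08],"claw":0},
  {"linear":[0.48,-0.28,-0.27],"turn":[0,0.15,0.07],"claw":0},
  {"linear":[0.48,-0.28,-0.27],"turn":[-0.01,0.15,0.08],"claw":0},
  {"linear":[0.48,-0.28,-0.26],"turn":[-0.01,0.15,0.07],"claw":0},
  {"linear":[0.49,-0.29,-0.26],"turn":[-0.01,0.15,0.08],"claw":0},
  {"linear":[0.48,-0.29,-0.26],"turn":[-0.01,0.15,0.07],"claw":0},
  {"linear":[0.49,-0.29,-0.25],"turn":[0,0.14,0.08],"claw":0},
  {"linear":[0.49,-0.29,-0.24],"turn":[-0.01,0.15,0.08],"claw":0},
  {"linear":[0.49,-0.3,-0.24],"turn":[-0.01,0.15,0.07],"claw":0},
  {"linear":[0.49,-0.29,-0.24],"turn":[-0.01,0.14,0.08],"claw":0},
  {"linear":[0.49,-0.3,-0.23],"turn":[0,0.15,0.07],"claw":0},
  {"linear":[0.49,-0.31,-0.22],"turn":[-0.01,0.15,0.08],"claw":0},
  {"linear":[0.49,-0.3,-0.22],"turn":[-0.01,0.15,0.07],"claw":0},
  {"linear":[0.49,-0.31,-0.22],"turn":[0,0.14,0.08],"claw":0},
  {"linear":[0.49,-0.31,-0.21],"turn":[-0.01,0.15,0.07],"claw":0},
])

```text
time: 1.72
position: [0.4205, -0.3785, 0.3616]
tool_rot: [-3.067, -0.467, -0.272]
ft_force: [0.1, -0.4, 0.7]
grip_width: 0.998
```

Emit:
move_arm([
  {"linear":[0.44,-0.76,0.03],"turn":[0,0,0],"claw":0},
  {"linear":[0.44,-0.76,0.03],"turn":[0,0,0],"claw":0},
  {"linear":[0.44,-0.76,0.03],"turn":[0,0,0],"claw":0},
  {"linear":[0.44,-0.76,0.03],"turn":[0,0,0],"claw":0},
  {"linear":[0.44,-0.76,0.03],"turn":[0,0,0],"claw":0},
  {"linear":[0.44,-0.76,0.03],"turn":[0,0,0],"claw":0},
  {"linear":[0.44,-0.76,0.03],"turn":[0,0,0],"claw":0},
  {"linear":[0.44,-0.76,0.03],"turn":[0,0,0],"claw":0},
  {"linear":[0.44,-0.76,0.03],"turn":[0,0,0],"claw":0},
  {"linear":[0.44,-0.76,0.03],"turn":[0,0,0],"claw":0},
  {"linear":[0.44,-0.76,0.03],"turn":[0,0,0],"claw":0},
  {"linear":[0.44,-0.76,0.03],"turn":[0,0,0],"claw":0},
  {"linear":[0.44,-0.76,0.03],"turn":[0,0,0],"claw":0},
  {"linear":[0.44,-0.76,0.03],"turn":[0,0,0],"claw":0},
])

```text
time: 2.88
position: [0.5003, -0.0183, 0.3813]
tool_rot: [-3.068, -0.467, -0.271]
ft_force: [0.4, -0.5, 0.3]
grip_width: 1.002
```

Emit:
move_arm([
  {"linear":[0.08,-0.58,0.385],"turn":[0,0,0],"claw":0},
  {"linear":[0.08,-0.58,0.385],"turn":[0,0,0],"claw":0},
  {"linear":[0.08,-0.58,0.385],"turn":[0,0,0],"claw":0},
  {"linear":[0.08,-0.58,0.385],"turn":[0,0,0],"claw":0},
  {"linear":[0.08,-0.58,0.385],"turn":[0,0,0],"claw":0},
  {"linear":[0.08,-0.58,0.385],"turn":[0,0,0],"claw":0},
  {"linear":[0.08,-0.58,0.385],"turn":[0,0,0],"claw":0},
  {"linear":[0.08,-0.58,0.385],"turn":[0,0,0],"claw":0},
  {"linear":[0.08,-0.58,0.385],"turn":[0,0,0],"claw":0},
  {"linear":[0,0,0],"turn":[0,0,0],"claw":0},
  {"linear":[0,0,0],"turn":[0,0,0],"claw":0},
])

```text
time: 3.8
position: [0.4907, 0.142, 0.2822]
tool_rot: [-3.067, -0.471, -0.269]
ft_force: [0.1, -1.0, 0.4]
grip_width: 0.996
```

Run:
```python
from h import *
s=ctrl.get_state();print(s["time"],s["position"],s["joint_positions"])
Q=hoodtool(10);h=Hw([-.1926,0,.17]);z=Q.apply([0,0,1])
print(HR.T@(s["position"]-h))
rows([(h-z*.013,Q,8)])
```

```text
3.8 [0.4907 0.142  0.2822] [ 0.6294 -0.1741 -0.8446  1.8003 -0.1512  1.2846 -1.455 ]
[-0.0194  0.001   0.1122]
1 [0.0, 0.0, 0.42] [0.0, 0.0, 0.0] 
2 [0.0, 0.01, 0.42] [0.0, 0.0, 0.01] 
3 [-0.01, 0.0, 0.42] [0.0, 0.0, 0.0] 
4 [0.0, 0.01, 0.42] [-0.01, 0.0, 0.01] 
5 [0.0, 0.0, 0.42] [0.0, -0.01, 0.0] 
6 [0.0, 0.01, 0.42] [0.0, 0.0, 0.01] 
7 [0.0, 0.0, 0.42] [0.0, 0.0, 0.0] 
8 [0.0, 0.01, 0.42] [0.0, 0.0, 0.01] 
-- [0.5075 0.146  0.1829]
```

Emit:
move_arm([
  {"linear":[0,0,0.42],"turn":[0,0,0],"claw":0},
  {"linear":[0,0.01,0.42],"turn":[0,0,0],"claw":0},
  {"linear":[0,0,0.42],"turn":[0,0,0],"claw":0},
  {"linear":[0,0.01,0.42],"turn":[0,0,0],"claw":0},
  {"linear":[0,0,0],"turn":[0,0,0],"claw":0},
])

```text
time: 4.22
position: [0.4994, 0.1412, 0.2311]
tool_rot: [-3.068, -0.464, -0.266]
ft_force: [-0.3, -0.1, 0.5]
grip_width: 1.004
```

Run:
```python
from h import *
s=ctrl.get_state();print(s["time"],s["position"],s["joint_positions"])
d=cams.get_image("scene");e=cams.get_image("top")
f=3
a=cv2.resize(d["image"][160:300,255:388,::-1],None,fx=f,fy=f,interpolation=2)
b=cv2.resize(e["image"][100:240,90:223,::-1],None,fx=f,fy=f,interpolation=2)
cv2.imwrite("pics/h1.png",np.hstack([a,b]))
```

```text
4.2167 [0.4994 0.1412 0.2311] [ 0.6286 -0.1161 -0.8793  1.8659 -0.1066  1.1785 -1.4937]
```

View pics/h1.png

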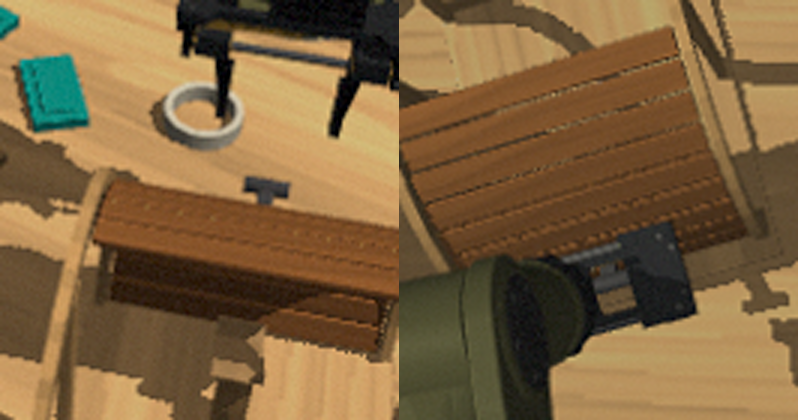

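Emit:
move_arm([
  {"linear":[0.01,-0.03,0.4],"turn":[0,0,0],"claw":0},
  {"linear":[0.01,-0.03,0.4],"turn":[0,0,0],"claw":0},
  {"linear":[0.01,-0.03,0.4],"turn":[0,0,0],"claw":0},
  {"linear":[0.01,-0.03,0.4],"turn":[0,0,0],"claw":0},
  {"linear":[0,0,0],"turn":[0,0,0],"claw":0},
  {"linear":[0,0,0],"turn":[0,0,0],"claw":0},
])

```text
time: 4.82
position: [0.508, 0.1492, 0.1853]
tool_rot: [-3.067, -0.467, -0.268]
ft_force: [0.5, 0.6, 0.1]
grip_width: 0.997
```

Run:
```python
from h import *
s=ctrl.get_state();h=Hw([-.1926,0,.17]);R=Ro.from_rotvec(s["tool_rot"])
print(s["position"],s["ft_force"],R.inv().apply(h-s["position"]),s["joint_positions"])
```

```text
[0.508  0.1492 0.1853] [0.4504 0.622  0.1294] [-0.0019  0.0027  0.0152] [ 0.6164 -0.0404 -0.9214  1.9126 -0.0372  1.0788 -1.5613]
```

Emit:
move_arm([
  {"linear":[0,0,0.1],"turn":[0,0,0],"claw":1},
  {"linear":[0,0,0],"turn":[0,0,0],"claw":1},
  {"linear":[0,0,0],"turn":[0,0,0],"claw":1},
  {"linear":[0,0,0],"turn":[0,0,0],"claw":1},
  {"linear":[0,0,0],"turn":[0,0,0],"claw":1},
  {"linear":[0,0,0],"turn":[0,0,0],"claw":1},
  {"linear":[0,0,0],"turn":[0,0,0],"claw":1},
  {"linear":[0,0,0],"turn":[0,0,0],"claw":1},
], grip_force=25)

```text
time: 5.48
position: [0.5088, 0.1493, 0.1828]
tool_rot: [-3.067, -0.467, -0.27]
ft_force: [-0.0, -0.3, 0.4]
grip_width: 0.481
```

Run:
```python
from h import *
s=ctrl.get_state();print(s["position"],s["ft_force"],s["grip_width"]*.087)
# arc: rotate TCP about axis keeping grasp; tool orientation fixed 10deg
p=s["position"];r=Ro.from_rotvec(s["tool_rot"])
w=[]
h0=Hw([-.205*np.cos(np.radians(20)),0,.1+.205*np.sin(np.radians(20))])
for a in np.arange(25,113,4):
    t=np.radians(a);w.append((p+Hw([-.205*np.cos(t),0,.1+.205*np.sin(t)])-h0,r,1))
rows(w)
```

```text
[0.5088 0.1493 0.1828] [-0.0038 -0.2592  0.3889] 0.04180676997520828
1 [0.32, 0.0, -0.5] [0.0, 0.0, 0.0] 
-- [0.5153 0.1513 0.1992]
1 [0.29, 0.0, -0.38] [0.0, 0.0, 0.0] 
-- [0.5216 0.1533 0.212 ]
1 [0.31, 0.0, -0.36] [0.0, 0.0, 0.0] 
-- [0.5285 0.1554 0.2242]
1 [0.34, 0.0, -0.34] [0.0, 0.0, 0.0] 
-- [0.5364 0.1579 0.2361]
1 [0.36, 0.0, -0.31] [0.0, 0.0, 0.0] 
-- [0.545  0.1606 0.2471]
1 [0.38, 0.0, -0.29] [0.0, 0.0, 0.0] 
-- [0.5542 0.1634 0.2577]
1 [0.4, 0.0, -0.26] [0.0, 0.0, 0.0] 
-- [0.5642 0.1665 0.2675]
1 [0.42, 0.0, -0.23] [0.0, 0.0, 0.0] 
-- [0.5749 0.1699 0.2765]
1 [0.43, 0.0, -0.2] [0.0, 0.0, 0.0] 
-- [0.586  0.1733 0.2846]
1 [0.45, 0.0, -0.17] [0.0, 0.0, 0.0] 
-- [0.5979 0.177  0.292 ]
1 [0.45, 0.0, -0.14] [0.0, 0.0, 0.0] 
-- [0.6099 0.1808 0.2985]
1 [0.47, 0.0, -0.1] [0.0, 0.0, 0.0] 
-- [0.6226 0.1847 0.3039]
1 [0.47, 0.0, -0.08] [0.0, 0.0, 0.0] 
-- [0.6355 0.1887 0.3088]
1 [0.48, 0.0, -0.04] [0.0, 0.0, 0.0] 
-- [0.6488 0.1929 0.3125]
1 [0.47, 0.0, -0.01] [0.0, 0.0, 0.0] 
-- [0.662  0.197  0.3152]
1 [0.48, 0.0, 0.03] [0.0, 0.0, 0.0] 
-- [0.6757 0.2013 0.3169]
1 [0.47, 0.0, 0.06] [0.0, 0.0, 0.0] 
-- [0.6892 0.2055 0.3176]
1 [0.47, 0.0, 0.09] [0.0, 0.0, 0.0] 
-- [0.7029 0.2098 0.3174]
1 [0.46, 0.0, 0.12] [0.0, 0.0, 0.0] 
-- [0.7165 0.214  0.3162]
1 [0.45, 0.0, 0.16] [0.0, 0.0, 0.0] 
-- [0.73   0.2182 0.3139]
1 [0.44, 0.0, 0.19] [0.0, 0.0, 0.0] 
-- [0.7434 0.2224 0.3106]
1 [0.42, 0.0, 0.21] [0.0, 0.0, 0.0] 
-- [0.7563 0.2264 0.3066]
```

Emit:
move_arm([
  {"linear":[0.13,0,-0.25],"turn":[0,0,0],"claw":1},
  {"linear":[0.17,0,-0.25],"turn":[0,0,0],"claw":1},
  {"linear":[0.3,0,-0.38],"turn":[0,0,0],"claw":1},
  {"linear":[0.32,0,-0.36],"turn":[0,0,0],"claw":1},
  {"linear":[0.34,0,-0.34],"turn":[0,0,0],"claw":1},
  {"linear":[0.36,0,-0.31],"turn":[0,0,0],"claw":1},
  {"linear":[0.38,0,-0.29],"turn":[0,0,0],"claw":1},
  {"linear":[0.4,0,-0.26],"turn":[0,0,0],"claw":1},
])

```text
time: 6.15
position: [0.5654, 0.1667, 0.2693]
tool_rot: [-3.067, -0.466, -0.273]
ft_force: [-0.0, -0.6, -0.2]
grip_width: 0.008
```

Run:
```python
from h import *
s=ctrl.get_state();print(s["position"],s["ft_force"],s["torque"],s["grip_width"]*.087,s["joint_positions"])
```

```text
[0.5654 0.1667 0.2693] [-0.0494 -0.6298 -0.212 ] [-0.0284  0.1933 -0.005 ] 0.0006885134544198499 [ 0.5673  0.0925 -0.9487  1.6609  0.0919  1.2501 -1.6633]
```

Run:
```python
from h import *
Q=hoodtool(10);h=Hw([-.1926,0,.17]);z=Q.apply([0,0,1]);print(h)
rows([(h-z*.1,Q,6),(h-z*.006,Q,9)])
d=cams.get_image("scene")
cv2.imwrite("pics/h2.png",cv2.resize(d["image"][160:320,255:415,::-1],None,fx=3,fy=3,interpolation=2))
```

```text
[0.5095 0.1468 0.17  ]
1 [-0.42, 0.01, -0.07] [0.0, -0.01, 0.0] 
2 [-0.42, 0.02, -0.07] [0.0, 0.0, 0.0] 
3 [-0.42, 0.01, -0.07] [0.0, -0.01, 0.0] 
4 [-0.42, 0.01, -0.07] [0.0, -0.01, 0.0] 
5 [-0.42, 0.02, -0.07] [-0.01, -0.01, -0.01] 
6 [-0.42, 0.01, -0.07] [0.0, 0.0, 0.0] 
-- [0.4929 0.1416 0.2684]
1 [0.0, 0.0, 0.35] [0.0, 0.0, 0.0] 
2 [0.0, 0.0, 0.35] [0.0, 0.0, 0.0] 
3 [0.0, 0.0, 0.34] [0.0, 0.0, 0.0] 
4 [0.0, 0.0, 0.35] [0.0, 0.0, 0.0] 
5 [0.0, 0.0, 0.35] [0.0, 0.0, 0.0] 
6 [0.0, 0.0, 0.35] [0.0, 0.0, 0.0] 
7 [0.0, 0.0, 0.35] [0.0, 0.0, 0.0] 
8 [0.0, 0.0, 0.34] [0.0, 0.0, 0.0] 
9 [0.0, 0.0, 0.35] [0.0, 0.0, 0.0] 
-- [0.5085 0.1465 0.176 ]
```

View pics/h2.png

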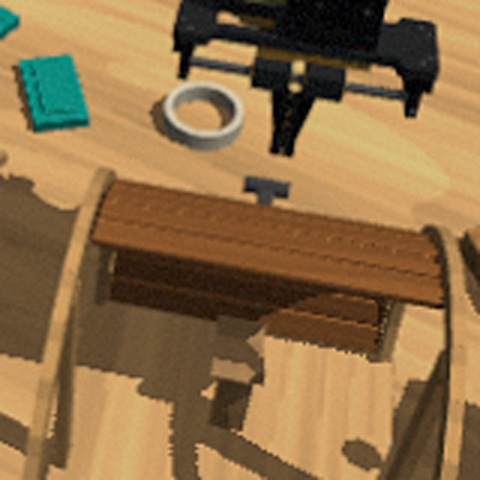

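The fingers slipped off the handle: the shutter is shut, with the handle at crop (267,188) and the closed fingertips at (282,152). I'll go back and grip deeper and harder.

Emit:
move_arm([
  {"linear":[-0.42,0.01,-0.07],"turn":[0,0,0],"claw":1},
  {"linear":[-0.42,0.02,-0.07],"turn":[0,-0.01,0],"claw":1},
  {"linear":[-0.42,0.01,-0.07],"turn":[0,-0.01,0],"claw":0},
  {"linear":[-0.42,0.01,-0.07],"turn":[0,-0.01,0],"claw":0},
  {"linear":[-0.42,0.02,-0.07],"turn":[0,0,0],"claw":0},
  {"linear":[-0.42,0.01,-0.07],"turn":[0,0,0],"claw":0},
  {"linear":[0,0,0],"turn":[0,0,0],"claw":0},
  {"linear":[0,0,0],"turn":[0,0,0],"claw":0},
  {"linear":[0,0,0],"turn":[0,0,0],"claw":0},
  {"linear":[0,0,0],"turn":[0,0,0],"claw":0},
])

```text
time: 7.03
position: [0.4923, 0.1418, 0.2668]
tool_rot: [-3.067, -0.467, -0.268]
ft_force: [-0.0, -0.4, -0.5]
grip_width: 0.528
```

Emit:
move_arm([
  {"linear":[0,0,0.35],"turn":[0,0,0],"claw":0},
  {"linear":[0,0,0.35],"turn":[0,0,0],"claw":0},
  {"linear":[0,0,0.35],"turn":[0,0,0],"claw":0},
  {"linear":[0,0,0.35],"turn":[0,0,0],"claw":0},
  {"linear":[0,0,0.35],"turn":[0,0,0],"claw":0},
  {"linear":[0,0,0.35],"turn":[0,0,0],"claw":0},
  {"linear":[0,0,0.35],"turn":[0,0,0],"claw":0},
  {"linear":[0,0,0.35],"turn":[0,0,0],"claw":0},
  {"linear":[0,0,0.35],"turn":[0,0,0],"claw":0},
  {"linear":[0,0,0],"turn":[0,0,0],"claw":0},
  {"linear":[0,0,0],"turn":[0,0,0],"claw":0},
])

```text
time: 7.95
position: [0.507, 0.1465, 0.1728]
tool_rot: [-3.067, -0.467, -0.265]
ft_force: [0.2, 0.3, 0.8]
grip_width: 0.997
```

Run:
```python
from h import *
s=ctrl.get_state();h=Hw([-.1926,0,.17]);R=Ro.from_rotvec(s["tool_rot"])
print(s["position"],s["ft_force"],R.inv().apply(h-s["position"]),s["joint_positions"],s["grip_width"])
d=cams.get_image("scene");e=cams.get_image("top")
a=cv2.resize(d["image"][160:300,255:388,::-1],None,fx=3,fy=3,interpolation=2)
b=cv2.resize(e["image"][100:240,90:223,::-1],None,fx=3,fy=3,interpolation=2)
cv2.imwrite("pics/h3.png",np.hstack([a,b]))
```

```text
[0.507  0.1465 0.1728] [0.2    0.2599 0.8465] [0.002  0.0004 0.0032] [ 0.6357 -0.0288 -0.9414  1.9306 -0.0277  1.0554 -1.5645] 0.9966126024205334
```

View pics/h3.png

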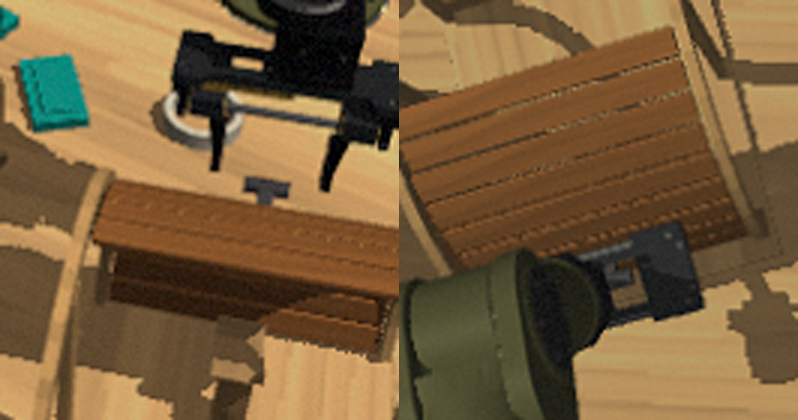

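Run:
```python
from h import *
s=ctrl.get_state();R=Ro.from_rotvec(s["tool_rot"]);p=s["position"]
d=cams.get_image("scene");e=cams.get_image("top");h=Hw([-.1926,0,.17])
for n,P in(("tcp",p),("tip",p+R.apply([0,0,.022])),("tipL",p+R.apply([0,.0435,.022])),("tipR",p+R.apply([0,-.0435,.022])),("bar",h)):
    print(n,((proj(d,P)-[255,160]+.5)*3-.5)[0],((proj(e,P)-[90,100]+.5)*3-.5+[399,0])[0])
S=lambda x,y:((x+.5)/3-.5+255,(y+.5)/3-.5+160)
T=lambda x,y:((x-399+.5)/3-.5+90,(y+.5)/3-.5+100)
print(tri(d,S(267,187),e,T(623,272)))
```

```text
tcp [267.9898 181.0448] [609.947  283.9169]
tip [264.1384 200.4254] [614.84   281.9166]
tipL [215.7829 191.6516] [659.6141 269.1871]
tipR [313.133 209.305] [570.3747 294.5976]
bar [266.8216 185.4937] [610.8564 282.2671]
(array([0.5163, 0.1421, 0.1711]), np.float64(0.013783525859713541))
```

Run:
```python
from h import *
s=ctrl.get_state();R=Ro.from_rotvec(s["tool_rot"])
d=cams.get_image("scene")
S=lambda P:((proj(d,P)-[255,160]+.5)*3-.5)[0]
for n,p,seen in(("h1",[.4994,.1412,.2311],"222,115 335,135"),("h2",[.5654,.1667,.2693],"282,152"),("h3",[.507,.1465,.1728],"217,168 325,190")):
    for L in(0,.022):print(n,L,*[S(np.array(p)+R.apply([0,y,L])) for y in(.0435,0,-.0435)],seen)
    for L in(0,.022):print(n,L,*[S(np.array(p)+R.apply([0,y,L])) for y in(.056,-.056)])
```

```text
h1 0 [224.9095 118.9998] [275.4472 127.6378] [326.6798 136.397 ] 222,115 335,135
h1 0.022 [221.4808 139.5846] [271.3944 148.271 ] [321.9871 157.0742] 222,115 335,135
h1 0 [210.5176 116.5403] [341.5282 138.9361]
h1 0.022 [207.2652 137.1105] [336.6488 159.6251]
h2 0 [225.4264 145.99  ] [280.0808 155.5468] [335.5432 165.2421] 282,152
h2 0.022 [221.7085 167.8725] [275.6315 177.4792] [330.3425 187.2188] 282,152
h2 0 [209.873  143.2698] [351.6274 168.0532]
h2 0.022 [206.3615 165.1371] [346.2072 190.0416]
h3 0 [219.1598 172.6886] [268.0444 181.4359] [317.5801 190.2928] 217,168 325,190
h3 0.022 [215.8888 192.011 ] [264.1855 200.7941] [313.1187 209.6829] 217,168 325,190
h3 0 [205.2347 170.1957] [331.933  192.8577]
h3 0.022 [202.1299 189.5071] [327.2959 212.2562]
```

Emit:
move_arm([
  {"linear":[0.03,0,0.15],"turn":[0,0,0],"claw":0},
  {"linear":[0,0,0.15],"turn":[0,0,0],"claw":0},
  {"linear":[0,0,0.15],"turn":[0,0,0],"claw":1},
  {"linear":[0,0,0],"turn":[0,0,0],"claw":1},
  {"linear":[0,0,0],"turn":[0,0,0],"claw":1},
  {"linear":[0,0,0],"turn":[0,0,0],"claw":1},
  {"linear":[0,0,0],"turn":[0,0,0],"claw":1},
  {"linear":[0,0,0],"turn":[0,0,0],"claw":1},
  {"linear":[0,0,0],"turn":[0,0,0],"claw":1},
  {"linear":[0,0,0],"turn":[0,0,0],"claw":1},
  {"linear":[0,0,0],"turn":[0,0,0],"claw":1},
  {"linear":[0,0,0],"turn":[0,0,0],"claw":1},
  {"linear":[0,0,0],"turn":[0,0,0],"claw":1},
  {"linear":[0,0,0],"turn":[0,0,0],"claw":1},
  {"linear":[0,0,0],"turn":[0,0,0],"claw":1},
  {"linear":[0,0,0],"turn":[0,0,0],"claw":1},
  {"linear":[0,0,0],"turn":[0,0,0],"claw":1},
  {"linear":[0,0,0],"turn":[0,0,0],"claw":1},
], grip_force=45)

```text
time: 9.7
position: [0.5106, 0.1471, 0.1605]
tool_rot: [-3.068, -0.467, -0.268]
ft_force: [0.4, -1.8, 2.4]
grip_width: 0.449
```

Emit:
move_arm([
  {"linear":[0.1,0,-0.2],"turn":[0,0,0],"claw":1},
  {"linear":[0.16,0,-0.25],"turn":[0,0,0],"claw":1},
  {"linear":[0.29,0,-0.41],"turn":[0,0,0],"claw":1},
  {"linear":[0.3,0,-0.38],"turn":[0,0,0],"claw":1},
  {"linear":[0.32,0,-0.36],"turn":[0,0,0],"claw":1},
])

```text
time: 10.12
position: [0.5373, 0.1557, 0.2136]
tool_rot: [-3.066, -0.466, -0.273]
ft_force: [15.1, 2.4, -16.9]
grip_width: 0.451
```

Run:
```python
from h import *
s=ctrl.get_state();print(s["position"],s["ft_force"],s["torque"],s["grip_width"]*.087,s["joint_positions"])
v=HR.T@(s["position"]-Hw([0,0,.1]));print(v,np.hypot(v[0],v[2]),np.degrees(np.arctan2(v[2],-v[0])))
```

```text
[0.5373 0.1557 0.2136] [ 15.0819   2.4245 -16.9151] [ 0.3872 -2.2567 -0.0415] 0.039224224799559324 [ 0.6182  0.0315 -0.9544  1.8118  0.0326  1.1337 -1.6138]
[-0.1634  0.0002  0.1136] 0.199006150432388 34.80474384687027
```

Emit:
move_arm([
  {"linear":[0.07,0,0.07],"turn":[0,0,0],"claw":1},
  {"linear":[0,0,0],"turn":[0,0,0],"claw":1},
])

```text
time: 10.28
position: [0.5356, 0.1551, 0.211]
tool_rot: [-3.069, -0.467, -0.257]
ft_force: [-5.0, -3.8, 0.2]
grip_width: 0.45
```

Run:
```python
from h import *
s=ctrl.get_state();print(s["position"],s["ft_force"],s["torque"],s["grip_width"]*.087)
v=HR.T@(s["position"]-Hw([0,0,.1]));print(v,np.hypot(v[0],v[2]),np.degrees(np.arctan2(v[2],-v[0])))
d=cams.get_image("scene")
cv2.imwrite("pics/h4.png",cv2.resize(d["image"][150:310,255:415,::-1],None,fx=3,fy=3,interpolation=2))
```

```text
[0.5356 0.1551 0.211 ] [-5.037  -3.8068  0.1997] [-0.8624  1.4376 -0.0544] 0.039138066461427534
[-0.1653  0.0001  0.111 ] 0.19905777675217007 33.87767141168862
```

View pics/h4.png

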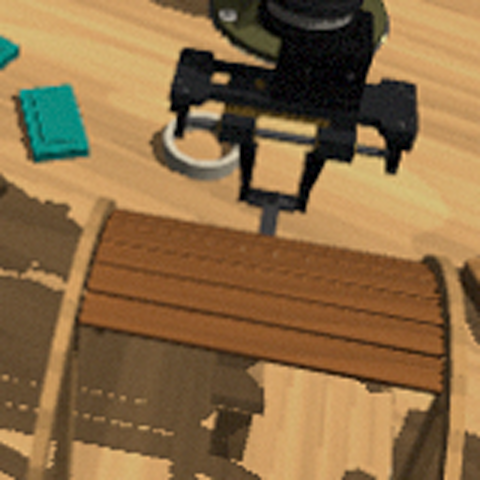

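Emit:
move_arm([
  {"linear":[0.33,0,-0.35],"turn":[0,0,0],"claw":1},
  {"linear":[0.35,0,-0.32],"turn":[0,0,0],"claw":1},
  {"linear":[0.37,0,-0.3],"turn":[0,0,0],"claw":1},
  {"linear":[0.39,0,-0.27],"turn":[0,0,0],"claw":1},
  {"linear":[0.41,0,-0.24],"turn":[0,0,0],"claw":1},
  {"linear":[0,0,0],"turn":[0,0,0],"claw":1},
])

```text
time: 10.83
position: [0.5842, 0.1707, 0.2622]
tool_rot: [-3.063, -0.466, -0.266]
ft_force: [10.2, 3.1, -21.3]
grip_width: 0.443
```

```bash
cat > st.py <<'E'
from h import *
s=ctrl.get_state();f=HR.T@s["ft_force"]
v=HR.T@(s["position"]-Hw([0,0,.1]))-[.006,0,-.005]*0;a=np.arctan2(v[2],-v[0])
print(s["time"],v,np.hypot(v[0],v[2]),np.degrees(a),"F",f,"Frad out",-np.cos(a)*f[0]+np.sin(a)*f[2],"w",s["grip_width"]*.087, s["joint_positions"])
E
python3 st.py
```

```text
Traceback (most recent call last):
  File "st.py", line 3, in <module>
    v=HR.T@(s["position"]-Hw([0,0,.1]))-[.006,0,-.005]*0;a=np.arctan2(v[2],-v[0])
      ~~~~~~~~~~~~~~~~~~~~~~~~~~~~~~~~~^~~~~~~~~~~~~~~~~
ValueError: operands could not be broadcast together with shapes (3,) (0,)
```

Emit:
move_arm([
  {"linear":[0.035,0,0.075],"turn":[0,0,0],"claw":1},
  {"linear":[0.42,0,-0.19],"turn":[0,0,0],"claw":1},
  {"linear":[0.44,0,-0.16],"turn":[0,0,0],"claw":1},
  {"linear":[0.45,0,-0.13],"turn":[0,0,0],"claw":1},
  {"linear":[0.46,0,-0.1],"turn":[0,0,0],"claw":1},
  {"linear":[0,0,0],"turn":[0,0,0],"claw":1},
])

```text
time: 11.33
position: [0.631, 0.1857, 0.2867]
tool_rot: [-3.065, -0.467, -0.26]
ft_force: [2.4, 1.5, -10.4]
grip_width: 0.446
```

```bash
sed -i 's/-\[.006,0,-.005\]\*0//' st.py;python3 st.py
```

```text
11.3333 [-0.065   0.001   0.1867] 0.19772532901953876 70.79565357757454 F [  2.7485   0.7071 -10.4375] Frad out -10.760725101807566 w 0.03884334309672026 [ 0.4384  0.2966 -0.9458  1.4649  0.2701  1.3348 -1.7758]
```

Emit:
move_arm([
  {"linear":[0.47,0,-0.02],"turn":[0,0,0],"claw":1},
  {"linear":[0.48,0,0.01],"turn":[0,0,0],"claw":1},
  {"linear":[0.475,0,0.04],"turn":[0,0,0],"claw":1},
  {"linear":[0.47,0,0.07],"turn":[0,0,0],"claw":1},
  {"linear":[0.465,0,0.1],"turn":[0,0,0],"claw":1},
  {"linear":[0,0,0],"turn":[0,0,0],"claw":1},
])

```text
time: 11.83
position: [0.7007, 0.2081, 0.298]
tool_rot: [-3.064, -0.467, -0.273]
ft_force: [-1.5, -0.6, 5.4]
grip_width: 0.444
```

```bash
python3 st.py
```

```text
11.8333 [0.0081 0.0016 0.198 ] 0.19818334169860452 92.35429225346388 F [-1.5981 -0.105   5.3613] Frad out 5.291135414845188 w 0.0386157266126866 [ 0.288   0.4613 -0.8994  1.2605  0.3971  1.4069 -1.8247]
```

Emit:
move_arm([
  {"linear":[0.46,0,0.12],"turn":[0,0,0],"claw":1},
  {"linear":[0.45,0,0.15],"turn":[0,0,0],"claw":1},
  {"linear":[0.44,0,0.18],"turn":[0,0,0],"claw":1},
  {"linear":[0.42,0,0.21],"turn":[0,0,0],"claw":1},
  {"linear":[0,0,0],"turn":[0,0,0],"claw":1},
])

```text
time: 12.25
position: [0.7552, 0.2256, 0.289]
tool_rot: [-3.061, -0.466, -0.28]
ft_force: [2.9, 1.0, 8.3]
grip_width: 0.449
```

```bash
python3 st.py
```

```text
12.25 [0.0654 0.0021 0.189 ] 0.1999587344044717 109.08701074292868 F [3.1253 0.1261 8.3016] Frad out 8.867178454609858 w 0.039028588343797535 [ 0.1811  0.5848 -0.8575  1.108   0.474   1.4416 -1.8333]
```

Emit:
move_arm([
  {"linear":[0,0,0],"turn":[0,0,0],"claw":0},
  {"linear":[0,0,0],"turn":[0,0,0],"claw":0},
  {"linear":[0,0,0],"turn":[0,0,0],"claw":0},
  {"linear":[0,0,0],"turn":[0,0,0],"claw":0},
  {"linear":[0,0,0],"turn":[0,0,0],"claw":0},
  {"linear":[0,0,0],"turn":[0,0,0],"claw":0},
  {"linear":[0,0,0],"turn":[0,0,0],"claw":0},
  {"linear":[0,0,-0.5],"turn":[0,0,0],"claw":0},
  {"linear":[0,0,-0.8],"turn":[0,0,0],"claw":0},
  {"linear":[0,0,-0.8],"turn":[0,0,0],"claw":0},
  {"linear":[0,0,-0.8],"turn":[0,0,0],"claw":0},
  {"linear":[0,0,-0.5],"turn":[0,0,0],"claw":0},
])

```text
time: 13.25
position: [0.7348, 0.2175, 0.3908]
tool_rot: [-3.066, -0.466, -0.273]
ft_force: [-0.1, 0.1, 0.4]
grip_width: 0.996
```

```bash
cat >> h.py <<'E'
PC=np.array([.5206,-.1881,.016]);PY=np.radians(-4.95)
def paneltool(): return tool([0,0,-1],[np.sin(PY),-np.cos(PY),0])
E
python3 - <<'E'
from h import *
d=cams.get_image("scene")
cv2.imwrite("pics/o1.png",cv2.resize(d["image"][130:384,200:455,::-1],None,fx=2.3,fy=2.3,interpolation=2))
rows([((.62,.06,.38),hoodtool(5),8),((PC[0],PC[1],.14),paneltool(),16)])
E
```

```text
1 [-0.65, 0.49, -0.06] [0.0, -0.17, 0.0] 
2 [-0.66, 0.48, -0.06] [-0.01, -0.17, 0.0] 
3 [-0.65, 0.49, -0.04] [0.0, -0.17, 0.0] 
4 [-0.66, 0.48, -0.04] [0.0, -0.17, 0.0] 
5 [-0.65, 0.49, -0.04] [-0.01, -0.17, 0.0] 
6 [-0.66, 0.49, -0.02] [0.0, -0.17, 0.0] 
7 [-0.65, 0.48, -0.01] [0.0, -0.17, 0.0] 
8 [-0.66, 0.49, -0.01] [-0.01, -0.17, 0.0] 
-- [0.62   0.06   0.3799]
1 [-0.39, 0.43, 0.47] [-0.01, -0.08, 0.35] 
2 [-0.38, 0.44, 0.47] [-0.02, -0.07, 0.34] 
3 [-0.37, 0.45, 0.47] [-0.01, -0.08, 0.35] 
4 [-0.35, 0.46, 0.47] [-0.02, -0.08, 0.35] 
5 [-0.34, 0.47, 0.48] [-0.01, -0.07, 0.35] 
6 [-0.33, 0.47, 0.48] [-0.02, -0.08, 0.34] 
7 [-0.31, 0.48, 0.48] [-0.01, -0.08, 0.35] 
8 [-0.3, 0.49, 0.49] [-0.02, -0.08, 0.35] 
9 [-0.28, 0.49, 0.48] [-0.01, -0.07, 0.35] 
10 [-0.27, 0.5, 0.49] [-0.02, -0.08, 0.34] 
11 [-0.25, 0.51, 0.49] [-0.01, -0.08, 0.35] 
12 [-0.24, 0.51, 0.49] [-0.02, -0.07, 0.35] 
13 [-0.23, 0.51, 0.5] [-0.01, -0.08, 0.34] 
14 [-0.2, 0.52, 0.49] [-0.02, -0.08, 0.35] 
15 [-0.2, 0.53, 0.5] [-0.01, -0.07, 0.35] 
16 [-0.17, 0.53, 0.5] [-0.02, -0.08, 0.35] 
-- [ 0.5207 -0.1882  0.1399]
```

View pics/o1.png

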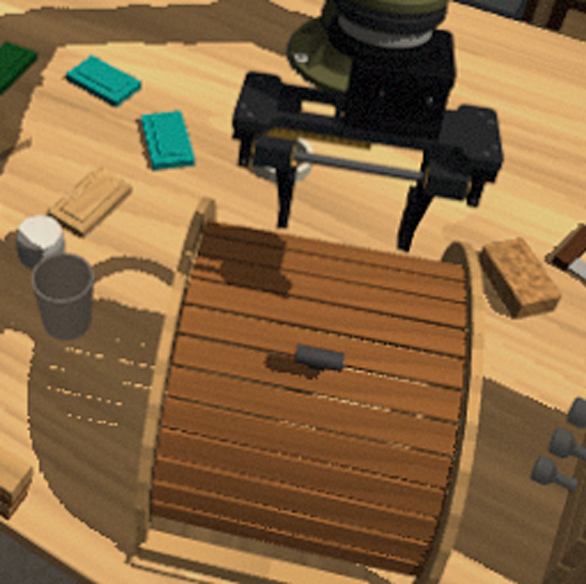

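Emit:
move_arm([
  {"linear":[-0.65,0.49,-0.06],"turn":[0,-0.17,0],"claw":0},
  {"linear":[-0.66,0.48,-0.06],"turn":[0,-0.17,0],"claw":0},
  {"linear":[-0.65,0.49,-0.04],"turn":[0,-0.17,0],"claw":0},
  {"linear":[-0.66,0.48,-0.04],"turn":[0,-0.17,0],"claw":0},
  {"linear":[-0.65,0.49,-0.04],"turn":[-0.01,-0.17,0],"claw":0},
  {"linear":[-0.66,0.49,-0.02],"turn":[0,-0.17,0],"claw":0},
  {"linear":[-0.65,0.48,-0.01],"turn":[0,-0.17,0],"claw":0},
  {"linear":[-0.66,0.49,-0.01],"turn":[-0.01,-0.17,0],"claw":0},
])

```text
time: 13.97
position: [0.619, 0.0583, 0.3736]
tool_rot: [-3.092, -0.471, -0.121]
ft_force: [0.5, 0.1, 1.4]
grip_width: 1.002
```

Emit:
move_arm([
  {"linear":[-0.39,0.43,0.47],"turn":[-0.01,-0.08,0.35],"claw":0},
  {"linear":[-0.38,0.44,0.47],"turn":[-0.02,-0.07,0.34],"claw":0},
  {"linear":[-0.37,0.45,0.47],"turn":[-0.01,-0.08,0.35],"claw":0},
  {"linear":[-0.35,0.46,0.47],"turn":[-0.02,-0.08,0.35],"claw":0},
  {"linear":[-0.34,0.47,0.48],"turn":[-0.01,-0.07,0.35],"claw":0},
  {"linear":[-0.33,0.47,0.48],"turn":[-0.02,-0.08,0.34],"claw":0},
  {"linear":[-0.31,0.48,0.48],"turn":[-0.01,-0.08,0.35],"claw":0},
  {"linear":[-0.3,0.49,0.49],"turn":[-0.02,-0.08,0.35],"claw":0},
  {"linear":[-0.28,0.49,0.48],"turn":[-0.01,-0.07,0.35],"claw":0},
  {"linear":[-0.27,0.5,0.49],"turn":[-0.02,-0.08,0.34],"claw":0},
  {"linear":[-0.25,0.51,0.49],"turn":[-0.01,-0.08,0.35],"claw":0},
  {"linear":[-0.24,0.51,0.49],"turn":[-0.02,-0.07,0.35],"claw":0},
  {"linear":[-0.23,0.51,0.5],"turn":[-0.01,-0.08,0.34],"claw":0},
  {"linear":[-0.2,0.52,0.49],"turn":[-0.02,-0.08,0.35],"claw":0},
  {"linear":[-0.2,0.53,0.5],"turn":[-0.01,-0.07,0.35],"claw":0},
  {"linear":[-0.17,0.53,0.5],"turn":[-0.02,-0.08,0.35],"claw":0},
  {"linear":[0,0,0],"turn":[0,0,0],"claw":0},
  {"linear":[0,0,0],"turn":[0,0,0],"claw":0},
])

```text
time: 15.47
position: [0.5179, -0.1905, 0.1339]
tool_rot: [3.137, -0.139, -0.015]
ft_force: [0.2, 1.1, 0.3]
grip_width: 1.0
```

Run:
```python
from h import *
ps=[ctrl.get_state()["position"]]
e=cams.get_image("top");d=cams.get_image("scene")
s=ctrl.get_state();print(s["position"],s["ft_force"])
rows([((PC[0],PC[1],.034),paneltool(),8)])
print("open tips scene L=0",proj(d,[s["position"]+Ro.from_rotvec(s["tool_rot"]).apply([0,y,L]) for L in(0,.022) for y in(-.0435,.0435)]))
a=cv2.resize(d["image"][130:260,170:303,::-1],None,fx=3,fy=3,interpolation=2)
b=cv2.resize(e["image"][130:260,215:348,::-1],None,fx=3,fy=3,interpolation=2)
cv2.imwrite("pics/p1.png",np.hstack([a,b]))
```

```text
[ 0.5199 -0.1887  0.1357] [0.254  0.8576 0.705 ]
1 [0.01, 0.0, 0.42] [0.0, 0.01, 0.0] 
2 [0.0, -0.01, 0.43] [0.01, 0.01, 0.01] 
3 [0.01, 0.0, 0.42] [0.0, 0.01, 0.0] 
4 [0.0, 0.0, 0.43] [0.01, 0.01, 0.0] 
5 [0.0, -0.01, 0.42] [0.0, 0.01, 0.0] 
6 [0.01, 0.0, 0.42] [0.01, 0.01, 0.01] 
7 [0.0, 0.0, 0.43] [0.0, 0.01, 0.0] 
8 [0.0, -0.01, 0.42] [0.01, 0.01, 0.0] 
-- [ 0.5205 -0.188   0.034 ]
open tips scene L=0 [[248.9706 194.3316]
 [226.6707 182.7155]
 [249.1519 199.5434]
 [227.1208 187.907 ]]
```

View pics/p1.png

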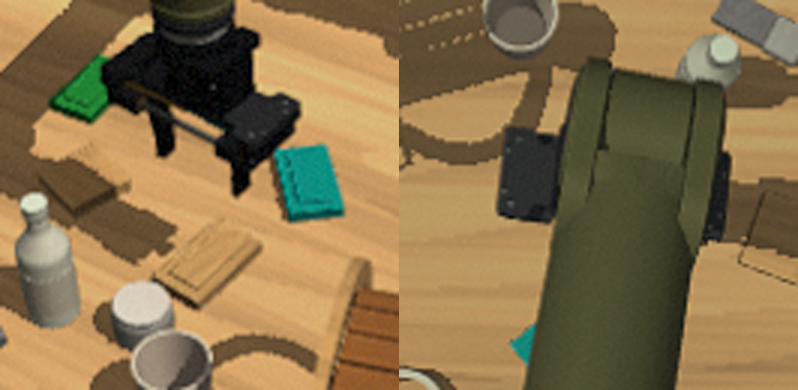

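Emit:
move_arm([
  {"linear":[0.01,0,0.42],"turn":[0,0.01,0],"claw":0},
  {"linear":[0,0,0.42],"turn":[0,0.01,0],"claw":0},
  {"linear":[0.01,0,0.42],"turn":[0,0.01,0],"claw":0},
  {"linear":[0,0,0.42],"turn":[0,0.01,0],"claw":0},
  {"linear":[0,0,0.42],"turn":[0,0.01,0],"claw":0},
  {"linear":[0.01,0,0.42],"turn":[0,0.01,0],"claw":0},
  {"linear":[0,0,0.42],"turn":[0,0.01,0],"claw":0},
  {"linear":[0,0,0.42],"turn":[0,0.01,0],"claw":0},
  {"linear":[0,0,0],"turn":[0,0,0],"claw":0},
])

```text
time: 16.32
position: [0.5171, -0.1895, 0.0311]
tool_rot: [3.137, -0.135, -0.01]
ft_force: [-0.8, -0.4, 0.7]
grip_width: 1.001
```

Emit:
move_arm([
  {"linear":[0,0,0.15],"turn":[0,0,0],"claw":0},
  {"linear":[0,0,0.15],"turn":[0,0,0],"claw":0},
  {"linear":[0,0,0],"turn":[0,0,0],"claw":0},
])

```text
time: 16.57
position: [0.5191, -0.1902, 0.0249]
tool_rot: [3.135, -0.136, -0.003]
ft_force: [0.4, 0.1, 0.9]
grip_width: 1.0
```

Emit:
move_arm([
  {"linear":[0,0,0.1],"turn":[0,0,0],"claw":0},
  {"linear":[0,0,0.1],"turn":[0,0,0],"claw":0},
  {"linear":[0,0,0],"turn":[0,0,0],"claw":0},
])

```text
time: 16.82
position: [0.519, -0.1902, 0.019]
tool_rot: [3.135, -0.136, -0.003]
ft_force: [0.7, 0.7, 0.1]
grip_width: 1.0
```

Emit:
move_arm([
  {"linear":[0,0,0.1],"turn":[0,0,0],"claw":0},
  {"linear":[0,0,0.1],"turn":[0,0,0],"claw":0},
  {"linear":[0,0,0],"turn":[0,0,0],"claw":0},
])

```text
time: 17.07
position: [0.5187, -0.1901, 0.0127]
tool_rot: [3.136, -0.136, -0.004]
ft_force: [-0.2, -0.6, -0.5]
grip_width: 1.002
```

Emit:
move_arm([
  {"linear":[0,0,0.1],"turn":[0,0,0],"claw":0},
  {"linear":[0,0,0.1],"turn":[0,0,0],"claw":0},
  {"linear":[0,0,0],"turn":[0,0,0],"claw":0},
])

```text
time: 17.32
position: [0.5187, -0.1901, 0.0066]
tool_rot: [3.136, -0.135, -0.004]
ft_force: [-0.8, -0.9, -0.7]
grip_width: 1.004
```

Emit:
move_arm([
  {"linear":[0.03,0,0.06],"turn":[0,0,0],"claw":0},
  {"linear":[0,0,0],"turn":[0,0,0],"claw":1},
  {"linear":[0,0,0],"turn":[0,0,0],"claw":1},
  {"linear":[0,0,0],"turn":[0,0,0],"claw":1},
  {"linear":[0,0,0],"turn":[0,0,0],"claw":1},
  {"linear":[0,0,0],"turn":[0,0,0],"claw":1},
  {"linear":[0,0,0],"turn":[0,0,0],"claw":1},
  {"linear":[0,0,0],"turn":[0,0,0],"claw":1},
  {"linear":[0,0,0],"turn":[0,0,0],"claw":1},
  {"linear":[0,0,0],"turn":[0,0,0],"claw":1},
  {"linear":[0,0,0],"turn":[0,0,0],"claw":1},
  {"linear":[0,0,0],"turn":[0,0,0],"claw":1},
], grip_force=25)

```text
time: 18.32
position: [0.5201, -0.1903, 0.0055]
tool_rot: [3.135, -0.135, -0.003]
ft_force: [-0.2, 0.7, 1.8]
grip_width: 0.72
```

Emit:
move_arm([
  {"linear":[0,0,-0.2],"turn":[0,0,0],"claw":1},
  {"linear":[0,0,-0.5],"turn":[0,0,0],"claw":1},
  {"linear":[0,0,-0.7],"turn":[0,0,0],"claw":1},
  {"linear":[0,0,-0.7],"turn":[0,0,0],"claw":1},
  {"linear":[0,0,-0.7],"turn":[0,0,0],"claw":1},
  {"linear":[0,0,-0.7],"turn":[0,0,0],"claw":1},
  {"linear":[0,0,-0.7],"turn":[0,0,0],"claw":1},
  {"linear":[0,0,-0.7],"turn":[0,0,0],"claw":1},
  {"linear":[0,0,0],"turn":[0,0,0],"claw":1},
  {"linear":[0,0,0],"turn":[0,0,0],"claw":1},
])

```text
time: 19.15
position: [0.521, -0.1901, 0.1536]
tool_rot: [3.134, -0.136, 0.0]
ft_force: [-0.4, -0.3, -2.0]
grip_width: 0.72
```

```bash
cat >> h.py <<'E'
t40=np.radians(40);XR=np.array([np.cos(t40),0,np.sin(t40)]);ZR=np.array([-np.sin(t40),0,np.cos(t40)])
RO=np.array([-.117,0,.044])
def place(x,z): # TCP world so that panel centre is at rest (x,0,z); centre lies 5 mm behind TCP
    return Hw(RO+x*XR+(z-.005)*ZR)
E
python3 - <<'E'
from h import *
print(ctrl.get_state()["position"],HR.T@(place(.055,.01)-HC))
rows([((.50,-.06,.33),hoodtool(10),13),(Hw([-.175,0,.31]),hoodtool(25),12),(place(.063,.09),hoodtool(40),9)])
E
```

```text
[ 0.521  -0.1901  0.1536] [-0.0781  0.      0.0832]
1 [-0.08, -0.33, -0.45] [0.04, 0.19, -0.43] 
2 [-0.07, -0.32, -0.46] [0.05, 0.19, -0.42] 
3 [-0.05, -0.34, -0.45] [0.04, 0.19, -0.43] 
4 [-0.03, -0.33, -0.46] [0.04, 0.19, -0.43] 
5 [-0.02, -0.34, -0.45] [0.04, 0.19, -0.42] 
6 [0.0, -0.34, -0.45] [0.05, 0.19, -0.43] 
7 [0.01, -0.34, -0.45] [0.04, 0.19, -0.42] 
8 [0.03, -0.34, -0.45] [0.04, 0.19, -0.43] 
9 [0.04, -0.34, -0.45] [0.04, 0.19, -0.43] 
10 [0.07, -0.34, -0.44] [0.05, 0.2, -0.42] 
11 [0.07, -0.34, -0.45] [0.04, 0.19, -0.43] 
12 [0.1, -0.34, -0.44] [0.04, 0.19, -0.43] 
13 [0.11, -0.33, -0.44] [0.04, 0.19, -0.42] 
-- [ 0.5001 -0.0601  0.33  ]
1 [0.23, -0.54, 0.1] [0.0, 0.31, 0.0] 
2 [0.23, -0.54, 0.1] [0.0, 0.31, 0.0] 
3 [0.23, -0.54, 0.11] [0.0, 0.32, 0.0] 
4 [0.22, -0.54, 0.11] [0.0, 0.31, 0.0] 
5 [0.22, -0.55, 0.12] [0.0, 0.31, 0.0] 
6 [0.22, -0.54, 0.12] [0.0, 0.31, 0.0] 
7 [0.22, -0.54, 0.12] [0.0, 0.32, 0.0] 
8 [0.21, -0.54, 0.13] [0.0, 0.31, 0.0] 
9 [0.21, -0.54, 0.14] [0.0, 0.31, 0.0] 
10 [0.21, -0.54, 0.14] [0.0, 0.31, 0.0] 
11 [0.21, -0.54, 0.15] [0.0, 0.31, 0.0] 
12 [0.2, -0.54, 0.14] [0.0, 0.32, 0.0] 
-- [0.5263 0.152  0.3101]
1 [-0.08, 0.0, 0.62] [0.0, 0.42, 0.0] 
2 [-0.09, 0.0, 0.62] [0.0, 0.41, 0.0] 
3 [-0.12, 0.0, 0.61] [0.0, 0.42, 0.0] 
4 [-0.13, 0.0, 0.61] [0.0, 0.42, 0.0] 
5 [-0.15, 0.0, 0.61] [0.0, 0.41, 0.0] 
6 [-0.17, 0.0, 0.6] [0.0, 0.42, 0.0] 
7 [-0.18, 0.0, 0.6] [0.0, 0.41, 0.0] 
8 [-0.2, 0.0, 0.59] [0.0, 0.42, 0.0] 
9 [-0.22, -0.01, 0.58] [0.0, 0.42, 0.0] 
-- [0.5755 0.1675 0.1497]
```

Emit:
move_arm([
  {"linear":[-0.08,-0.33,-0.45],"turn":[0.04,0.19,-0.43],"claw":1},
  {"linear":[-0.07,-0.32,-0.46],"turn":[0.05,0.19,-0.42],"claw":1},
  {"linear":[-0.05,-0.34,-0.45],"turn":[0.04,0.19,-0.43],"claw":1},
  {"linear":[-0.03,-0.33,-0.46],"turn":[0.04,0.19,-0.43],"claw":1},
  {"linear":[-0.02,-0.34,-0.45],"turn":[0.04,0.19,-0.42],"claw":1},
  {"linear":[0,-0.34,-0.45],"turn":[0.05,0.19,-0.43],"claw":1},
  {"linear":[0.01,-0.34,-0.45],"turn":[0.04,0.19,-0.42],"claw":1},
  {"linear":[0.03,-0.34,-0.45],"turn":[0.04,0.19,-0.43],"claw":1},
  {"linear":[0.04,-0.34,-0.45],"turn":[0.04,0.19,-0.43],"claw":1},
  {"linear":[0.07,-0.34,-0.44],"turn":[0.05,0.2,-0.42],"claw":1},
  {"linear":[0.07,-0.34,-0.45],"turn":[0.04,0.19,-0.43],"claw":1},
  {"linear":[0.1,-0.34,-0.44],"turn":[0.04,0.19,-0.43],"claw":1},
  {"linear":[0.11,-0.33,-0.44],"turn":[0.04,0.19,-0.42],"claw":1},
])

```text
time: 20.23
position: [0.4988, -0.0596, 0.328]
tool_rot: [-3.066, -0.468, -0.263]
ft_force: [0.9, -0.4, -1.5]
grip_width: 0.72
```

Emit:
move_arm([
  {"linear":[0.23,-0.54,0.1],"turn":[0,0.31,0],"claw":1},
  {"linear":[0.23,-0.54,0.1],"turn":[0,0.31,0],"claw":1},
  {"linear":[0.23,-0.54,0.11],"turn":[0,0.32,0],"claw":1},
  {"linear":[0.22,-0.54,0.11],"turn":[0,0.31,0],"claw":1},
  {"linear":[0.22,-0.55,0.12],"turn":[0,0.31,0],"claw":1},
  {"linear":[0.22,-0.54,0.12],"turn":[0,0.31,0],"claw":1},
  {"linear":[0.22,-0.54,0.12],"turn":[0,0.32,0],"claw":1},
  {"linear":[0.21,-0.54,0.13],"turn":[0,0.31,0],"claw":1},
  {"linear":[0.21,-0.54,0.14],"turn":[0,0.31,0],"claw":1},
  {"linear":[0.21,-0.54,0.14],"turn":[0,0.31,0],"claw":1},
  {"linear":[0.21,-0.54,0.15],"turn":[0,0.31,0],"claw":1},
  {"linear":[0.2,-0.54,0.14],"turn":[0,0.32,0],"claw":1},
  {"linear":[0,0,0],"turn":[0,0,0],"claw":1},
])

```text
time: 21.32
position: [0.5239, 0.1568, 0.3078]
tool_rot: [-2.967, -0.46, -0.653]
ft_force: [-0.5, 0.7, -1.8]
grip_width: 0.721
```

Run:
```python
from h import *
s=ctrl.get_state();print(s["position"],s["joint_positions"],s["grip_width"],(Ro.from_rotvec(s["tool_rot"]).inv()*hoodtool(25)).as_rotvec(degrees=True))
rows([(place(.063,.09),hoodtool(40),9)])
```

```text
[0.5239 0.1568 0.3078] [ 0.3818 -0.2976 -0.5777  1.9171 -0.2366  1.0494 -1.4003] 0.7207596903420098 [-0.3296  0.1507  0.2486]
1 [-0.07, 0.02, 0.61] [-0.01, 0.42, 0.01] 
2 [-0.09, 0.02, 0.61] [-0.01, 0.42, 0.0] 
3 [-0.1, 0.03, 0.61] [-0.01, 0.42, 0.01] 
4 [-0.13, 0.02, 0.61] [-0.01, 0.42, 0.0] 
5 [-0.14, 0.02, 0.6] [-0.01, 0.42, 0.01] 
6 [-0.16, 0.02, 0.59] [-0.01, 0.43, 0.0] 
7 [-0.17, 0.02, 0.6] [-0.01, 0.42, 0.01] 
8 [-0.2, 0.02, 0.58] [-0.01, 0.42, 0.01] 
9 [-0.21, 0.02, 0.58] [-0.01, 0.42, 0.0] 
-- [0.5755 0.1674 0.1496]
```

Emit:
move_arm([
  {"linear":[0,0,0.6],"turn":[0,0,0],"claw":1},
  {"linear":[0,0.02,0.6],"turn":[0,0,0],"claw":1},
  {"linear":[0,0.02,0.6],"turn":[0,0,0],"claw":1},
  {"linear":[0,0.02,0.6],"turn":[0,0,0],"claw":1},
])

```text
time: 21.65
position: [0.5553, 0.1589, 0.2428]
tool_rot: [-2.971, -0.45, -0.655]
ft_force: [-0.8, 0.3, -0.9]
grip_width: 0.72
```

Run:
```python
from h import *
s=ctrl.get_state();print(s["position"],s["joint_positions"])
print(HR.T@(s["position"]-HC))
rows([(place(.063,.09),hoodtool(40),9)])
```

```text
[0.5553 0.1589 0.2428] [ 0.4005 -0.186  -0.6441  1.9675 -0.1676  0.8935 -1.453 ]
[-0.1453 -0.0021  0.2428]
1 [-0.07, -0.01, 0.35] [0.0, 0.42, 0.0] 
2 [-0.08, 0.0, 0.34] [0.0, 0.42, 0.0] 
3 [-0.09, -0.01, 0.35] [-0.01, 0.42, -0.01] 
4 [-0.11, -0.01, 0.34] [0.0, 0.42, 0.0] 
5 [-0.11, -0.01, 0.33] [0.0, 0.42, 0.0] 
6 [-0.12, 0.0, 0.34] [0.0, 0.42, 0.0] 
7 [-0.13, -0.01, 0.32] [0.0, 0.42, -0.01] 
8 [-0.14, -0.01, 0.33] [0.0, 0.42, 0.0] 
9 [-0.15, -0.01, 0.32] [-0.01, 0.42, 0.0] 
-- [0.5756 0.1675 0.1497]
```

Emit:
move_arm([
  {"linear":[-0.1,0,0.6],"turn":[0,0.2,0],"claw":1},
  {"linear":[-0.1,-0.01,0.6],"turn":[0,0.4,0],"claw":1},
  {"linear":[-0.1,-0.01,0.5],"turn":[0,0.45,0],"claw":1},
  {"linear":[-0.11,-0.01,0.4],"turn":[0,0.45,0],"claw":1},
  {"linear":[-0.11,-0.01,0.3],"turn":[0,0.45,0],"claw":1},
  {"linear":[0,0,0],"turn":[0,0,0],"claw":1},
])

```text
time: 22.15
position: [0.5698, 0.1647, 0.168]
tool_rot: [-2.905, -0.439, -0.841]
ft_force: [-1.0, -0.2, -1.7]
grip_width: 0.718
```

Run:
```python
from h import *
s=ctrl.get_state();print(s["position"],s["joint_positions"],s["ft_force"])
print(HR.T@(s["position"]-HC))
rows([(place(.063,.06),hoodtool(40),6)])
```

```text
[0.5698 0.1647 0.168 ] [ 0.3851 -0.1616 -0.6601  2.1552 -0.196   0.5563 -1.431 ] [-1.0417 -0.1506 -1.6639]
[-0.1298 -0.0009  0.168 ]
1 [0.0, 0.0, 0.27] [0.0, 0.32, -0.01] 
2 [-0.01, -0.01, 0.27] [-0.01, 0.32, 0.0] 
3 [-0.01, 0.0, 0.27] [0.0, 0.32, -0.01] 
4 [-0.03, -0.01, 0.27] [-0.01, 0.32, 0.0] 
5 [-0.02, 0.0, 0.27] [0.0, 0.32, -0.01] 
6 [-0.03, -0.01, 0.27] [0.0, 0.32, -0.01] 
-- [0.5941 0.1733 0.1267]
```

Emit:
move_arm([
  {"linear":[0,0,0.27],"turn":[0,0.32,0],"claw":1},
  {"linear":[-0.01,-0.01,0.27],"turn":[0,0.32,0],"claw":1},
  {"linear":[-0.01,0,0.27],"turn":[0,0.32,0],"claw":1},
  {"linear":[-0.03,-0.01,0.27],"turn":[0,0.32,0],"claw":1},
  {"linear":[-0.02,0,0.27],"turn":[0,0.32,-0.01],"claw":1},
  {"linear":[-0.03,-0.01,0.27],"turn":[0,0.32,-0.01],"claw":1},
  {"linear":[0,0,0],"turn":[0,0,0],"claw":1},
  {"linear":[0,0,0],"turn":[0,0,0],"claw":1},
])

```text
time: 22.82
position: [0.5975, 0.1746, 0.1315]
tool_rot: [-2.822, -0.429, -1.035]
ft_force: [-0.2, 0.3, -0.8]
grip_width: 0.713
```

```bash
cat > st2.py <<'E'
from h import *
S=[]
for i in range(1):
    s=ctrl.get_state()
R=Ro.from_rotvec(s["tool_rot"]);q=HR.T@(s["position"]-HC)-RO
print("t",s["time"],"rest x,y,z of panel",q@XR,q[1],q@ZR+.005,"F xr,y,zr",(HR.T@s["ft_force"])@XR,(HR.T@s["ft_force"])[1],(HR.T@s["ft_force"])@ZR,"w",s["grip_width"]*.087)
print(s["joint_positions"],(R.inv()*hoodtool(40)).as_rotvec(degrees=True))
E
python3 st2.py
python3 - <<'E'
from h import *
# where is the panel in the scene picture: predicted corners vs. picture
s=ctrl.get_state();R=Ro.from_rotvec(s["tool_rot"]);d=cams.get_image("scene");e=cams.get_image("top")
P=[s["position"]+R.apply([x,y,-.001]) for x,y in((.055,.032),(.055,-.032),(-.055,-.032),(-.055,.032))]
ims=[]
for im,pr,u0,v0 in((d,proj(d,P),250,170),(e,proj(e,P),80,70)):
    a=cv2.resize(im["image"][v0:v0+140,u0:u0+133,::-1],None,fx=3,fy=3,interpolation=2)
    ims.append(a); print(((pr-[u0,v0]+.5)*3-.5).round(0).tolist())
cv2.imwrite("pics/r1.png",np.hstack(ims))
E
```

```text
t 22.8167 rest x,y,z of panel 0.0690021710981453 0.00033452234235634815 0.061263796944748684 F xr,y,zr -0.5851661512913418 0.3102234962808811 -0.5909142761230111 w 0.061990224884422185
[ 0.3898 -0.0842 -0.6993  2.2528 -0.1562  0.2525 -1.4595] [-0.0759 -0.2871 -0.0302]
[[226.0, 268.0], [305.0, 284.0], [301.0, 257.0], [230.0, 243.0]]
[[240.0, 225.0], [174.0, 244.0], [217.0, 339.0], [279.0, 321.0]]
```

Emit:
move_arm([
  {"linear":[-0.03,0,0.25],"turn":[0,0,0],"claw":1},
  {"linear":[-0.03,0,0.25],"turn":[0,0,0],"claw":1},
  {"linear":[-0.03,0,0.25],"turn":[0,0,0],"claw":1},
  {"linear":[-0.03,0,0.25],"turn":[0,0,0],"claw":1},
  {"linear":[0,0,0],"turn":[0,0,0],"claw":1},
])

```text
time: 23.33
position: [0.6143, 0.1798, 0.1066]
tool_rot: [-2.822, -0.43, -1.037]
ft_force: [-0.1, -0.1, -1.2]
grip_width: 0.723
```

```bash
python3 st2.py
```

```text
t 23.3333 rest x,y,z of panel 0.06642720211493985 0.00035968518683246844 0.030938880684715394 F xr,y,zr -0.9300164955799363 -0.08189065976986562 -0.8507507122800873 w 0.06291088404838967
[ 0.436   0.0201 -0.7703  2.2368  0.1632  0.1882 -1.7468] [-0.0669 -0.3719 -0.0097]
```

Emit:
move_arm([
  {"linear":[0,0,0.15],"turn":[0,0,0],"claw":1},
  {"linear":[0,0,0.15],"turn":[0,0,0],"claw":1},
  {"linear":[0,0,0.15],"turn":[0,0,0],"claw":1},
  {"linear":[0,0,0],"turn":[0,0,0],"claw":1},
])

```text
time: 23.67
position: [0.6226, 0.1824, 0.0969]
tool_rot: [-2.821, -0.43, -1.039]
ft_force: [0.2, -0.4, -0.8]
grip_width: 0.72
```

```bash
python3 st2.py
```

```text
t 23.6667 rest x,y,z of panel 0.06689070074440834 0.0002817366503755588 0.01787616218858106 F xr,y,zr -0.44295630503077565 -0.47000430158431256 -0.6232543525898557 w 0.0626732922290444
[ 0.3834  0.063  -0.7283  2.2272  0.35    0.1714 -1.9207] [-0.0356 -0.418   0.0066]
```

Next I'll press in until it touches the slope, in 2 mm steps.

Emit:
move_arm([
  {"linear":[0,0,0.07],"turn":[0,0,0],"claw":1},
  {"linear":[0,0,0.07],"turn":[0,0,0],"claw":1},
  {"linear":[0,0,0],"turn":[0,0,0],"claw":1},
])

```text
time: 23.92
position: [0.625, 0.1833, 0.0939]
tool_rot: [-2.821, -0.43, -1.039]
ft_force: [-0.7, -0.0, -0.3]
grip_width: 0.719
```

Emit:
move_arm([
  {"linear":[0,0,0.07],"turn":[0,0,0],"claw":1},
  {"linear":[0,0,0],"turn":[0,0,0],"claw":1},
])

```text
time: 24.08
position: [0.6262, 0.1837, 0.0922]
tool_rot: [-2.821, -0.43, -1.039]
ft_force: [-0.2, -0.8, -0.7]
grip_width: 0.719
```

```bash
python3 st2.py
```

```text
t 24.0833 rest x,y,z of panel 0.0668121049598049 0.0004992806026670702 0.01181295587141104 F xr,y,zr -0.8503299948650068 -0.729008296325166 -0.26078975890070183 w 0.06258547672692388
[ 0.3461  0.0804 -0.6951  2.2234  0.428   0.1641 -1.9947] [-0.0426 -0.437   0.0153]
```

Emit:
move_arm([
  {"linear":[-0.1,0,0],"turn":[0,0,0],"claw":1},
  {"linear":[-0.1,0,0],"turn":[0,0,0],"claw":1},
  {"linear":[-0.05,0,0],"turn":[0,0,0],"claw":1},
  {"linear":[0,0,0],"turn":[0,0,0],"claw":1},
])

```text
time: 24.42
position: [0.6198, 0.1818, 0.0861]
tool_rot: [-2.822, -0.43, -1.037]
ft_force: [0.5, -0.6, -0.9]
grip_width: 0.715
```

Emit:
move_arm([
  {"linear":[-0.06,0,0],"turn":[0,0,0],"claw":1},
  {"linear":[0,0,0],"turn":[0,0,0],"claw":1},
])

```text
time: 24.58
position: [0.6189, 0.1816, 0.0852]
tool_rot: [-2.821, -0.43, -1.037]
ft_force: [0.1, 0.1, -1.7]
grip_width: 0.717
```

```bash
python3 st2.py
```

```text
t 24.5833 rest x,y,z of panel 0.056511592459004216 0.000641044637749995 0.011399453251805506 F xr,y,zr -1.0401390933374421 0.07790461888685925 -1.3739730812955833 w 0.06237656345519202
[ 0.337   0.0759 -0.6849  2.2442  0.4522  0.1475 -2.0214] [-0.0657 -0.3817  0.0082]
```

Emit:
move_arm([
  {"linear":[-0.05,0,0.03],"turn":[0,0,0],"claw":1},
  {"linear":[0,0,0],"turn":[0,0,0],"claw":1},
])

```text
time: 24.75
position: [0.6189, 0.1817, 0.084]
tool_rot: [-2.82, -0.43, -1.039]
ft_force: [0.4, 0.4, 0.1]
grip_width: 0.719
```

```bash
python3 st2.py
```

```text
t 24.75 rest x,y,z of panel 0.05577141770664864 0.000759998740203687 0.010457654136426783 F xr,y,zr 0.456256155324005 0.20655065074112483 -0.2739087925479695 w 0.06259263525573491
[ 0.3281  0.0777 -0.6764  2.246   0.4696  0.1433 -2.0386] [-0.0818 -0.446   0.0126]
```

Emit:
move_arm([
  {"linear":[-0.03,0,0.05],"turn":[0,0,0],"claw":1},
  {"linear":[0,0,0],"turn":[0,0,0],"claw":1},
])

```text
time: 24.92
position: [0.6195, 0.1818, 0.0834]
tool_rot: [-2.821, -0.431, -1.041]
ft_force: [-10.9, -3.8, 12.6]
grip_width: 0.722
```

```bash
python3 st2.py
```

```text
t 24.9167 rest x,y,z of panel 0.05587438329840279 0.0007066012609638268 0.009601345540473434 F xr,y,zr -0.7490155307772669 -0.43934279142663774 17.02600313121994 w 0.0628294258126003
[ 0.3153  0.0794 -0.6647  2.2464  0.4928  0.1411 -2.0614] [-0.0236 -0.5169  0.0678]
```

Emit:
move_arm([
  {"linear":[-0.05,0,-0.03],"turn":[0,0,0],"claw":1},
  {"linear":[0,0,0],"turn":[0,0,0],"claw":1},
])

```text
time: 25.08
position: [0.6189, 0.1818, 0.0839]
tool_rot: [-2.818, -0.431, -1.044]
ft_force: [2.7, -0.4, 2.3]
grip_width: 0.721
```

```bash
python3 st2.py
```

```text
t 25.0833 rest x,y,z of panel 0.05568990351595651 0.0008473063751228089 0.01029516407216791 F xr,y,zr 3.373559028090083 -1.188030266927251 0.1439616302525624 w 0.06269857074584259
[ 0.3208  0.077  -0.669   2.249   0.4849  0.1373 -2.0538] [-0.0897 -0.6483  0.0511]
```

Emit:
move_arm([
  {"linear":[-0.05,0,0],"turn":[0,0,0],"claw":1},
  {"linear":[0,0,0],"turn":[0,0,0],"claw":1},
])

```text
time: 25.25
position: [0.6189, 0.1818, 0.0838]
tool_rot: [-2.816, -0.43, -1.046]
ft_force: [4.8, 0.2, 3.5]
grip_width: 0.726
```

```bash
python3 st2.py
```

```text
t 25.25 rest x,y,z of panel 0.05564515825767945 0.0008868078119983633 0.010282632308780265 F xr,y,zr 5.835245440949062 -1.2347792762524963 -0.31767603947345435 w 0.06317728392561887
[ 0.3186  0.0765 -0.6664  2.2509  0.4907  0.1334 -2.0599] [-0.1165 -0.7762  0.0371]
```

Emit:
move_arm([
  {"linear":[0.02,0,0.02],"turn":[0,0,0],"claw":1},
  {"linear":[0,0,0],"turn":[0,0,0],"claw":0.1},
  {"linear":[0,0,0],"turn":[0,0,0],"claw":0},
  {"linear":[0,0,0],"turn":[0,0,0],"claw":0},
  {"linear":[0,0,0],"turn":[0,0,0],"claw":0},
  {"linear":[0,0,0],"turn":[0,0,0],"claw":0},
  {"linear":[0,0,0],"turn":[0,0,0],"claw":0},
  {"linear":[0,0,0],"turn":[0,0,0],"claw":0},
  {"linear":[0,0,0],"turn":[0,0,0],"claw":0},
  {"linear":[0,0,0],"turn":[0,0,0],"claw":0},
])

```text
time: 26.08
position: [0.617, 0.1811, 0.0807]
tool_rot: [-2.821, -0.43, -1.038]
ft_force: [-0.8, 0.2, 0.6]
grip_width: 0.999
```

```bash
python3 st2.py
```

```text
t 26.0833 rest x,y,z of panel 0.0520794905566388 0.0007284822557361946 0.00923953803608801 F xr,y,zr -0.11847546127266352 0.4642112216465826 0.9420828400580279 w 0.0868984144096477
[ 0.3151  0.0792 -0.6636  2.2523  0.4957  0.137  -2.0652] [-0.0745 -0.3996  0.0038]
```

Emit:
move_arm([
  {"linear":[0.05,0,-0.1],"turn":[0,0,0],"claw":0},
  {"linear":[0,0,-0.15],"turn":[0,0,0],"claw":0},
  {"linear":[0,0,-0.2],"turn":[0,0,0],"claw":0},
  {"linear":[0,0,-0.25],"turn":[0,0,0],"claw":0},
  {"linear":[0,0,-0.25],"turn":[0,0,0],"claw":0},
  {"linear":[0,0,-0.25],"turn":[0,0,0],"claw":0},
  {"linear":[0,0,-0.25],"turn":[0,-0.2,0],"claw":0},
  {"linear":[0,0,-0.25],"turn":[0,-0.4,0],"claw":0},
  {"linear":[0,0,-0.25],"turn":[0,-0.4,0],"claw":0},
  {"linear":[0,0,-0.25],"turn":[0,-0.4,0],"claw":0},
  {"linear":[0,0,-0.25],"turn":[0,-0.4,0],"claw":0},
  {"linear":[0,0,-0.25],"turn":[0,-0.4,0],"claw":0},
  {"linear":[0,0,-0.25],"turn":[0,-0.4,0],"claw":0},
  {"linear":[0,0,0],"turn":[0,0,0],"claw":0},
  {"linear":[0,0,0],"turn":[0,0,0],"claw":0},
])

```text
time: 27.33
position: [0.5668, 0.1653, 0.152]
tool_rot: [-2.926, -0.446, -0.787]
ft_force: [0.1, 0.5, -0.3]
grip_width: 0.996
```

Run:
```python
from h import *
s=ctrl.get_state();print(s["time"],s["position"],HR.T@(s["position"]-HC),s["joint_positions"],s["ft_force"])
d=cams.get_image("scene");e=cams.get_image("top")
# predicted seated panel corners (board top, z=16 mm in rest) 
P=[Hw(RO+x*XR+[0,y,0]+.016*ZR) for x,y in((0,-.032),(.11,-.032),(.11,.032),(0,.032))]
f=3
print((((proj(e,P)-[80,70]+.5)*f)-.5).round().tolist(),proj(d,P).round().tolist())
a=cv2.resize(d["image"][190:330,250:383,::-1],None,fx=f,fy=f,interpolation=2)
b=cv2.resize(e["image"][70:210,80:213,::-1],None,fx=f,fy=f,interpolation=2)
cv2.imwrite("pics/fin_try.png",np.hstack([a,b]))
cv2.imwrite("pics/fs.png",d["image"][:,:,::-1]);cv2.imwrite("pics/ft.png",e["image"][:,:,::-1])
```

```text
27.3333 [0.5668 0.1653 0.152 ] [-0.1324  0.0006  0.152 ] [ 0.4688 -0.1278 -0.753   2.1435 -0.1624  0.5701 -1.4582] [ 0.1014  0.4792 -0.3409]
[[285.0, 311.0], [247.0, 218.0], [184.0, 236.0], [224.0, 329.0]] [[324.0, 264.0], [322.0, 274.0], [348.0, 279.0], [347.0, 269.0]]
```

Run:
```python
from h import *
rows([(Hw([-.165,0,.22]),hoodtool(20),6),(Hw([-.185,0,.32]),hoodtool(5),7),((.47,-.15,.36),hoodtool(2),12)])
```

```text
1 [0.04, 0.0, -0.42] [0.0, -0.42, 0.0] 
2 [0.03, 0.01, -0.42] [-0.01, -0.41, 0.0] 
3 [0.02, 0.0, -0.43] [0.0, -0.42, 0.0] 
4 [0.0, 0.0, -0.42] [0.0, -0.41, 0.0] 
5 [-0.01, 0.01, -0.42] [-0.01, -0.42, 0.01] 
6 [-0.02, 0.0, -0.43] [0.0, -0.41, 0.0] 
-- [0.5357 0.155  0.22  ]
1 [0.07, 0.0, -0.48] [0.0, -0.54, 0.0] 
2 [0.06, 0.0, -0.48] [0.0, -0.53, 0.0] 
3 [0.04, 0.0, -0.49] [0.0, -0.54, 0.0] 
4 [0.02, 0.0, -0.48] [0.0, -0.53, 0.0] 
5 [0.0, 0.0, -0.49] [0.0, -0.54, 0.0] 
6 [-0.02, 0.0, -0.48] [0.0, -0.54, 0.0] 
7 [-0.03, 0.0, -0.49] [0.0, -0.53, 0.0] 
-- [0.5168 0.1491 0.3202]
1 [-0.36, 0.75, -0.14] [0.0, -0.06, 0.0] 
2 [-0.36, 0.76, -0.14] [0.0, -0.07, 0.0] 
3 [-0.36, 0.75, -0.14] [0.0, -0.06, 0.0] 
4 [-0.36, 0.76, -0.14] [0.0, -0.06, 0.0] 
5 [-0.37, 0.75, -0.14] [0.0, -0.06, 0.0] 
6 [-0.36, 0.76, -0.13] [0.0, -0.07, 0.0] 
7 [-0.36, 0.75, -0.14] [0.0, -0.06, 0.0] 
8 [-0.37, 0.76, -0.13] [0.0, -0.06, 0.0] 
9 [-0.36, 0.75, -0.13] [0.0, -0.06, 0.0] 
10 [-0.37, 0.76, -0.13] [0.0, -0.07, 0.0] 
11 [-0.36, 0.75, -0.12] [0.0, -0.06, 0.0] 
12 [-0.37, 0.76, -0.13] [0.0, -0.06, 0.0] 
-- [ 0.47   -0.1501  0.3601]
```

Emit:
move_arm([
  {"linear":[0.03,0,-0.42],"turn":[0,-0.42,0],"claw":0},
  {"linear":[0.02,0,-0.42],"turn":[0,-0.41,0],"claw":0},
  {"linear":[0.02,0,-0.42],"turn":[0,-0.42,0],"claw":0},
  {"linear":[0,0,-0.42],"turn":[0,-0.41,0],"claw":0},
  {"linear":[-0.01,0,-0.42],"turn":[0,-0.42,0],"claw":0},
  {"linear":[-0.02,0,-0.42],"turn":[0,-0.41,0],"claw":0},
])

```text
time: 27.93
position: [0.535, 0.1553, 0.2195]
tool_rot: [-3.008, -0.459, -0.528]
ft_force: [0.5, 0.4, -0.1]
grip_width: 1.002
```

```bash
python3 st2.py
```

```text
t 27.9333 rest x,y,z of panel 0.07548630427593729 0.0005465534215934281 0.17081610405014644 F xr,y,zr 0.4241787944481033 0.2437363263903483 -0.49617780986865684 w 0.0872067616529834
[ 0.4792 -0.1589 -0.7332  1.9629 -0.1468  0.9528 -1.4701] [-0.0811 20.0896  0.0146]
```

Emit:
move_arm([
  {"linear":[0.07,0,-0.48],"turn":[0,-0.54,0],"claw":0},
  {"linear":[0.06,0,-0.48],"turn":[0,-0.54,0],"claw":0},
  {"linear":[0.04,0,-0.48],"turn":[0,-0.54,0],"claw":0},
  {"linear":[0.02,0,-0.48],"turn":[0,-0.54,0],"claw":0},
  {"linear":[0,0,-0.48],"turn":[0,-0.54,0],"claw":0},
  {"linear":[-0.02,0,-0.48],"turn":[0,-0.54,0],"claw":0},
  {"linear":[-0.03,0,-0.48],"turn":[0,-0.54,0],"claw":0},
])

```text
time: 28.52
position: [0.5167, 0.1494, 0.319]
tool_rot: [-3.09, -0.471, -0.129]
ft_force: [0.5, 0.8, -0.2]
grip_width: 1.0
```

Emit:
move_arm([
  {"linear":[-0.36,0.75,-0.13],"turn":[0,-0.06,0],"claw":0},
  {"linear":[-0.36,0.75,-0.13],"turn":[0,-0.06,0],"claw":0},
  {"linear":[-0.36,0.75,-0.13],"turn":[0,-0.06,0],"claw":0},
  {"linear":[-0.36,0.75,-0.13],"turn":[0,-0.06,0],"claw":0},
  {"linear":[-0.36,0.75,-0.13],"turn":[0,-0.06,0],"claw":0},
  {"linear":[-0.36,0.75,-0.13],"turn":[0,-0.06,0],"claw":0},
  {"linear":[-0.36,0.75,-0.13],"turn":[0,-0.06,0],"claw":0},
  {"linear":[-0.36,0.75,-0.13],"turn":[0,-0.06,0],"claw":0},
  {"linear":[-0.36,0.75,-0.13],"turn":[0,-0.06,0],"claw":0},
  {"linear":[-0.36,0.75,-0.13],"turn":[0,-0.06,0],"claw":0},
  {"linear":[0,0,0],"turn":[0,0,0],"claw":0},
  {"linear":[0,0,0],"turn":[0,0,0],"claw":0},
])

```text
time: 29.52
position: [0.4785, -0.0996, 0.3496]
tool_rot: [-3.097, -0.467, -0.067]
ft_force: [-0.5, 0.4, 0.6]
grip_width: 0.997
```

Run:
```python
from h import *
s=ctrl.get_state();print(s["time"],s["position"],s["joint_positions"],s["ft_force"],np.abs(s["qd"]).max())
e=cams.get_image("top");d=cams.get_image("scene");f=3.5
P=[Hw(RO+x*XR+[0,y,0]+.016*ZR) for x,y in((0,-.032),(.11,-.032),(.11,.032),(0,.032))]
h=[Hw([.205*np.sin(np.radians(a-90)),0,.1+.205*np.cos(np.radians(a-90))]) for a in(115.1,110)]
print(((proj(e,P)-[72,70]+.5)*f-.5).round().tolist(),((proj(e,h)-[72,70]+.5)*f-.5).round().tolist())
b=cv2.resize(e["image"][70:240,72:187,::-1],None,fx=f,fy=f,interpolation=2)
g=cv2.resize(d["image"][100:384,160:460,::-1],None,fx=1.3,fy=1.3,interpolation=2)
H=max(b.shape[0],g.shape[0]);c=np.zeros((H,b.shape[1]+g.shape[1],3),np.uint8);c[:b.shape[0],:b.shape[1]]=b;c[:g.shape[0],b.shape[1]:]=g
print(c.shape);cv2.imwrite("pics/fin.png",c)
```

```text
29.5167 [ 0.4785 -0.0996  0.3496] [ 0.7036 -0.0747 -0.4975  1.6158 -0.0586  1.5545 -1.0648] [-0.5365  0.4323  0.5944] 0.04944616587990012
[[360.0, 363.0], [316.0, 254.0], [243.0, 276.0], [290.0, 383.0]] [[179.0, 52.0], [181.0, 70.0]]
(595, 792, 3)
```

View pics/fin.png

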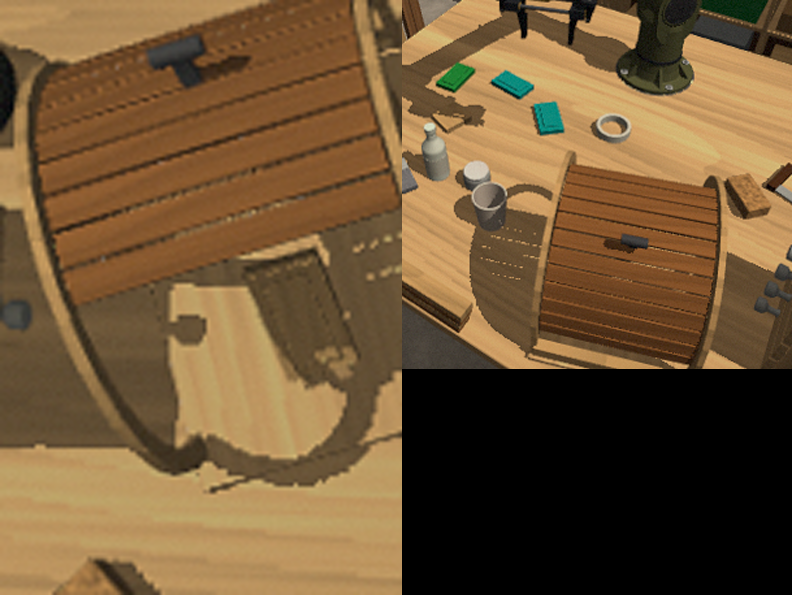

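```bash
python3 -c "
from bench import ctrl
print(ctrl.close_job())"
```

```text
the job is handed in; nothing more can be done
None
```

I raised the shutter to its stop, where it stays open by itself. I then set the panel on the sloped rest, released it, backed the arm clear and handed in at about 29.6 s of the 67 s. The hand-in gives no verdict.

**Shutter:** In the last picture the handle is at pixel (178,50), against (179,52) predicted for the stop.

**Panel:**
- Before release I felt contact with the slope (17 N) and then the ledge (6 N), at about x 55.7, y 0.9, z 10.3 mm in the rest's frame.
- In the last top view its corners lie within about 10 enlarged pixels (about 3 camera pixels) of the predicted seated outline, raised face out.
- Its edge looks about 2° off square, which is within what I can read there and well inside the 0.12 rad (about 7°) limit.

**Other objects:** The bottle, tin, cup and offcut look unmoved in the last picture. I did not measure them again.

**What went wrong or disagreed:**
- **First handle grip:** it missed, because the fingers close more slowly than I allowed and stood too shallow. The second grip was deeper and held.
- **Fingertip position:** both cameras and the descent to the bench put the fingertips at about the reported TCP, not 22 mm ahead of it as stated. I worked from what I saw.
- **Joint 2:** it came to -0.298 rad on the way to the rest, against its -0.3 limit. I moved it away before going on.

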